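# Build up and lock the splined carrier stack of a sample mixer

## Task

Build up the mixer's carrier stack: slide every four-armed carrier on the bench onto the drive, one on top of another in any order, turning each until its socket lines up with the four spline teeth below so that it goes fully home and sits level. Push the flat locking plate along the bench into the corner stop until it is snug against both faces, long side on the two lugs and short end on the side wall, then take it from there and slide it over the teeth of the topmost carrier until it lies flat on the collar. Leave the measuring cylinder and the red bottle where they stand.

Things in the scene. Friction and masses are not known exactly. Their poses are not given: they have to be found in the camera images.
- drive_seat (a point): fixed, braked drive: white housing 150 x 150 x 60 mm; on it a round pedestal, 56 mm across, 12 mm high; on that an upright steel stub with four spline teeth in a cross. This point: on the axis on the pedestal's top face, 72 mm above the bench, where the first carrier's underside comes to rest. z up; the teeth lie along this x and y, turned independently of the housing.
- drive_tip (a point): top centre of the drive's stub, 16 mm above drive_seat, same axes. Teeth 12 mm wide, 36 mm from tip to tip; the top 4 mm are a narrower lead-in (9 mm wide, 31 mm tip to tip).
- carrier_a_collar (a point): loose grey carrier, 250 g, upright on the bench (2 or 3 are present, all alike): four arms 40 mm wide, 16 mm high, ending 55 mm from the axis; hub 60 mm square, 20 mm high; on it a collar 44 x 44 mm from 20 to 52 mm above the underside (grip across two flats); on that a four-tooth steel stub. This point: centre of the collar on the axis, 36 mm above the underside; z up.
- carrier_b_collar (a point): carrier like carrier_a, this point likewise. Its top stub has the size of the drive's stub (16 mm high). Its underside has a matching four-tooth socket, 20 mm deep, 1.5 mm clear all round the teeth (about 0.08 rad of play). Arms, collar flats, stub teeth and socket slots all lie along its own x and y, so it fits in any of four quarter-turn positions.
- carrier_c_collar (a point): carrier like carrier_a, this point likewise. Fully home, a carrier's underside rests on the face round the stub below it: the drive's pedestal, or the top of another carrier's collar. So each carrier raises the stack by 52 mm and offers the same teeth on top for the next carrier or for the locking plate.
- plate_mid (a point): loose aluminium locking plate, 120 g, flat on the bench: 56 mm along its x, 90 mm along its y, 10 mm thick; grip across the 56 mm at mid-length. Central four-tooth hole (slots 15 mm wide, 38.5 mm long, along its x and y), about 1.5 mm clear of the teeth; fits in four quarter-turn positions. Locked, it lies on the collar, teeth 6 mm proud. This point: its centre, 5 mm up.
- stop_corner (a point): fixed dark steel corner stop, 16 mm high; this point is the corner, 5 mm above the bench. Two lugs face -x in the plane x = 0, over y = 0 to 18 and 72 to 90 mm; between them a gap 33 mm deep for a finger, closed behind by a bar 12 mm high. The side wall (16 mm thick) faces +y in the plane y = 0, from x = -56 to +45 mm.
- stop_nest (a point): where the plate's centre lies once squared up in the stop: 28 mm to -x and 45 mm to +y of stop_corner, same axes, 5 mm above the bench. The plate's 90 mm side then touches both lugs, an end touches the side wall, and its x is along this x (either way round).
- measuring_cylinder: bystander: small measuring cylinder on a blue foot, 46 mm wide, 138 mm high; origin at the centre of its underside. Leave it standing.
- red_cap_bottle: bystander: red bottle with a red cap, 62 mm diameter, 116 mm high; origin at the centre of its underside. Leave it standing.
There are look-alikes about, which are no part of the job. What is meant by the part that bears plate_mid is not brown, and is the larger of those in its own colour.

How it is judged:
By the outcome, as a careful person would: the job done as asked, in the order asked, and still so for the second after the job is handed in, with the robot touching nothing.
Of carrier_a, carrier_b, carrier_c only 2 to 3 are there at a start; the rules pass over those that are not, and their reading is None.
At some moment in a run one of lock_plate may be knocked a few centimetres aside while the robot is not near it.
It also fails if it takes over 208 s, if anything falls off the work surface, if the arm or the gripper's body presses on something with over 40 N, if the wrist force passes 120 N, or if a joint passes its speed limit or range.

## Robot

A 7-joint arm with a two-finger parallel gripper is mounted at the origin on a cart in front of the work surface, level with it; the furniture and walls round the work are solid. World frame = base frame: x ahead of the robot, y to its left, z up, the work surface at z = 0. Lengths are in m, angles in rad, forces in N, time in s.
With the tool pointing down it reaches from about 0.4 to 0.875 m from the base axis. Payload 19.3 kg.
Tool frame: the origin (TCP) lies at the very end of the fingers, on their centre line; the grasp point (between the pads) lies 19 mm behind it; x points along the fingers, y is the direction in which the jaws open and shut, and the axes are right-handed (so a half turn about x gives the same grasp; the last joint's range is limited). The gripper opens to 85 mm and grips with 20 to 120 N. Pads are 22 mm wide; open, the fingers measure 114 mm over their backs; the gripper's body (76 mm by 85 mm) begins 54 mm behind the grasp point. The pads swing forward as they close: fully open they stand 13 mm farther back than shut.
Start: joints at [-1.395, 0.521, -0.036, 1.599, 0.021, 1.021, -0.113], TCP at [0.152, 0.606, 0.231] pointing down, gripper open.
Joint ranges: [-2.91, 2.91], [-0.3, 2.13], [-1.5, 1.42], [0.17, 2.43], [-1.26, 4.41], [0.16, 1.93], [-2.52, 2.52]. Speed limits (rad/s): [1.89, 1.89, 2.39, 2.39, 3.01, 3.01, 3.01].

## Interface

Orientations are given as [roll, pitch, yaw] about the fixed x, y, z axes, in that order (R = Rz(yaw) Ry(pitch) Rx(roll)).
In Python, from workcell import bot, grab_frame, job_done gives the robot as it stands.
- The arm moves only by the shell command python3 -m pendant 'ROWS' [OPENING] [FORCE]. ROWS is JSON, a list of rows, each a list of 4 numbers: the shift along the tool's x, y, z in mm, then the turn about the tool's x in degrees. A call has 1 to 12 rows; each row shifts and turns the commanded pose from where the row before left it, along the tool's axes as they then stand; what a row does not reach is not made up. A row lasts 1/8 s, in which the tool goes at most 62.5 mm and 10.7 degrees, less where a joint would pass 70% of its speed; a pose out of reach is approached as far as the arm can. A call is refused whole if a number of a shift passes 62.5 or a number of a turn 10.7, either way. A call with a gripper value outside its range is refused whole. OPENING is the opening, from -1 (shut) to 1 (fully open), set as the call begins (- or left out, the last holds). The fingers move at their own pace and stop on an object; FORCE is the grip in N (left out, the last holds). Time passes only in rows, so rows that do not move let the fingers close. It gives the time, the measured TCP pose, the force and the opening at its end, in the units of the state.
- bot.observe(): the state, without advancing time (a new reading comes with each control period).
- grab_frame(name): name is "scene" or "top" or "wrist"; returns a dict with "img" (400x640x3 uint8, red, green, blue), "fovy" (degrees; the focal length in pixels is half the picture's height over the tangent of half this angle, whatever the lens; pixels are square), "cx", "cy" (the principal point, pixels), "R" (3x3) and "t" (3): a world point X has camera coordinates R X + t. Camera axes: x right, y down, z forward; pixel columns grow to the right and rows downward; lengths in m; the calibration is good to about 2 mm. A picture is of the moment at which its call begins. There is no depth.
- job_done(): hands the job in, once; it reports no verdict.
The state is a dict: "clock": time; "qpos": joint angles; "qd": joint speeds; "joint_efforts": joint torques, N m; "position": TCP position; "tool_rot": TCP orientation; "force": force on the tool from outside, world axes, zero at the start; "moment": the same for the moment, N m; "grip_width": finger opening in m.
Only numpy, scipy, OpenCV 4.12 (cv2) and the standard library are available. Lean on these libraries where they do the work, as an engineer would, in place of code of your own. Each camera call takes 0.05 s, during which the arm holds its last target.

## Working session

There is one attempt and no reset: what is moved stays moved. The work goes in short steps, Python scripts to look and compute and a shell command to move; the robot and the scene stay as the last step left them, time stands still between calls to the robot, and variables do not carry over. Pictures are saved under pics/ and viewed, and the job is handed in when it is done.

```bash
ls; mkdir -p pics; python3 - <<'E'
from workcell import bot, grab_frame
import cv2
print(bot.observe())
for n in ["scene","top","wrist"]:
    f=grab_frame(n); cv2.imwrite(f"pics/{n}0.png",f["img"][:,:,::-1]); print(n,f["fovy"],f["cx"],f["cy"],f["R"],f["t"])
E
```

```text
pics
{'clock': 0.0, 'qpos': array([-1.39519178,  0.52202277, -0.03633296,  1.59998618,  0.02120996,
        1.02112396, -0.11281063]), 'qd': array([ 0.00057857, -0.0007671 , -0.00222347, -0.00159565, -0.00060844,
        0.00097643, -0.00067063]), 'joint_efforts': array([ 1.33226395e-04, -9.27079225e+01,  1.98021948e+00, -3.69944894e+01,
        1.79792679e-02,  7.92672479e-03, -4.22564085e-06]), 'position': array([0.15203906, 0.6058776 , 0.23072804]), 'tool_rot': array([-1.49384535,  1.56964141, -1.73966088]), 'force': array([ 0.11275417,  0.08834311, -0.0955082 ]), 'moment': array([-0.06845112, -0.00940461,  0.02738626]), 'grip_width': 0.08534145190081353}
scene 57.208854344337276 322.2224752209508 199.94014460219358 [[ 0.77600252 -0.63066898  0.008759  ]
 [-0.31482667 -0.39933512 -0.86105495]
 [ 0.54653843  0.66542325 -0.50843647]] [-0.53330161  0.17693052  0.94156208]
top 43.38856352689133 314.2114502996343 200.01176268713007 [[ 0.02856839 -0.99951791 -0.01215713]
 [-0.99809073 -0.0278571  -0.05512599]
 [ 0.05476075  0.01370878 -0.99840539]] [-0.16834221  0.52448832  1.4848179 ]
wrist 69.77539117960244 318.8337964672036 198.48940744098712 [[ 0.2428475   0.97006397 -0.00099308]
 [ 0.92009285 -0.23001306  0.31705383]
 [ 0.30733407 -0.07790945 -0.94840702]] [-0.62480961 -0.04110546  0.37973817]
```

View pics/scene0.png

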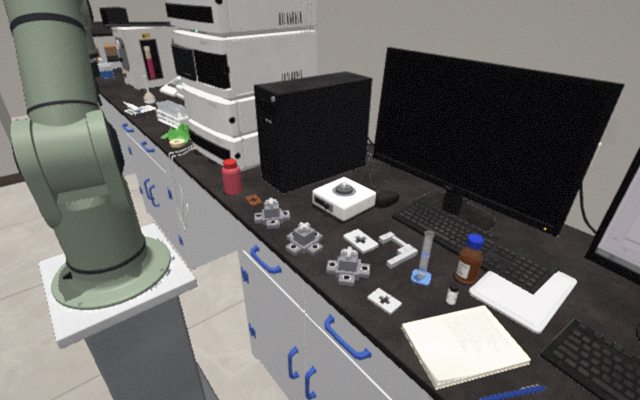

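View pics/top0.png

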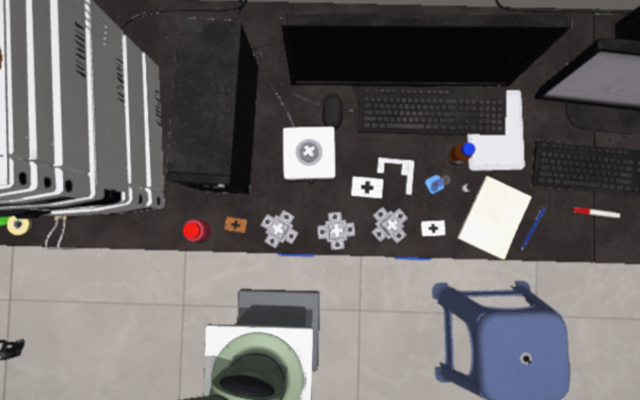

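View pics/wrist0.png

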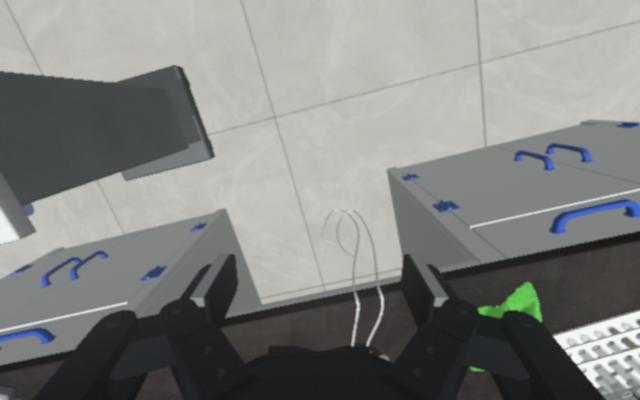

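```bash
cat > h.py <<'E'
import numpy as np, cv2
from workcell import bot, grab_frame
from scipy.spatial.transform import Rotation as Ro
def foc(f): return 200/np.tan(np.radians(f["fovy"])/2)
def ray(f,u,v,z):
    d=np.array([(u-f["cx"])/foc(f),(v-f["cy"])/foc(f),1.]); R=np.array(f["R"]);t=np.array(f["t"])
    C=-R.T@t; d=R.T@d; return C+d*(z-C[2])/d[2]
def proj(f,X):
    c=np.array(f["R"])@np.array(X)+np.array(f["t"]); return np.array([f["cx"]+foc(f)*c[0]/c[2],f["cy"]+foc(f)*c[1]/c[2]])
def Rt(s=None):
    s=s or bot.observe(); return Ro.from_euler('xyz',s["tool_rot"]).as_matrix()
def save(f,n): cv2.imwrite(f"pics/{n}.png",f["img"][:,:,::-1])
def crop(f,n,u0,u1,v0,v1,k):
    im=f["img"][v0:v1,u0:u1,::-1]; cv2.imwrite(f"pics/{n}.png",cv2.resize(im,None,fx=k,fy=k,interpolation=cv2.INTER_CUBIC))
def go(X,yaw_y=None,s=None):
    """shift in tool axes mm from measured TCP to X; turn deg so that tool y lies at world angle yaw_y (mod pi)"""
    s=s or bot.observe(); R=Rt(s); d=R.T@(np.array(X)-s["position"])*1000
    a=np.arctan2(R[1,1],R[0,1]); turn=None
    if yaw_y is not None:
        turn=(yaw_y-a+np.pi/2)%np.pi-np.pi/2; turn=-np.degrees(turn) # tool x down: + turn lowers world yaw
    return d.round(1), np.degrees(a).round(2), turn, s["qpos"][6].round(2)
E
python3 - <<'E'
from h import *
f=grab_frame("top"); crop(f,"topc",180,480,110,270,2.6)
for n,(u,v,z) in dict(drive=(309,151,.088),ca=(280,230,.068),cb=(337,231,.068),cc=(391,225,.068),plate=(367,187,.01),decoy=(433,228,.01),stopc=(412,161,.016),bottle=(194,230,.1)).items(): print(n,ray(f,u,v,z).round(4))
print(Rt())
E
```

```text
drive [ 0.6642 -0.1357  0.088 ]
ca [ 0.4373 -0.0587  0.068 ]
cb [ 0.4391 -0.2219  0.068 ]
cc [ 0.4607 -0.3757  0.068 ]
plate [ 0.5725 -0.31    0.01  ]
decoy [ 0.4559 -0.5084  0.01  ]
stopc [ 0.6534 -0.4416  0.016 ]
bottle [0.4306 0.1802 0.1   ]
[[-1.38934849e-04  2.43337824e-01  9.69941588e-01]
 [-6.89395328e-04  9.69941344e-01 -2.43337861e-01]
 [-9.99999753e-01 -7.02481308e-04  3.29973050e-05]]
```

View pics/topc.png

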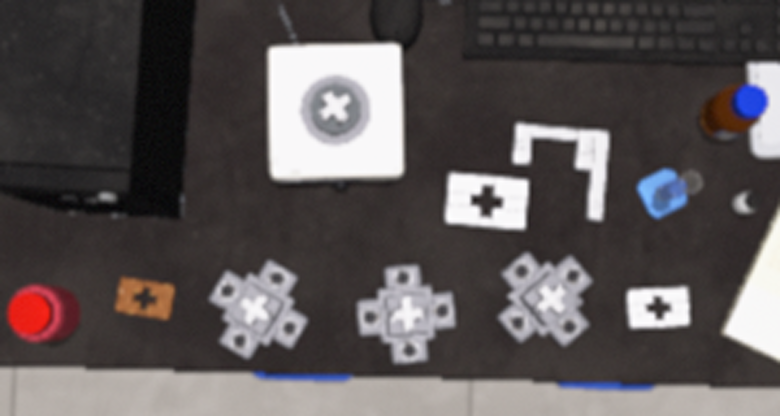

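```bash
python3 -m pendant '[[-4,-42,41,0],[-4,-42,41,0],[-4,-42,41,0],[-4,-42,41,0],[-4,-42,41,0],[-4,-42,41,0],[-4,-42,41,0]]' 1 60; python3 -m pendant '[[0,-53,27,0],[0,-53,27,0],[0,-53,27,0],[0,-53,27,0],[0,-53,27,0],[0,-53,27,0],[0,0,0,0]]'; python3 - <<'E'
from h import *
f=grab_frame("wrist"); save(f,"w1"); R=np.array(f["R"]);s=bot.observe()
print(Rt(s).round(3)); print("cam in tool", Rt(s).T@(-R.T@f["t"]-s["position"]), "cam axes in tool",(R@Rt(s)).round(3),s["position"],s["qpos"].round(2))
E
```

```text
clock: 1.08
position: [0.3596, 0.2495, 0.2596]
tool_rot: [1.116, 1.57, 0.87]
force: [1.5, 0.3, 0.7]
grip_width: 0.0854
clock: 1.95
position: [0.4387, -0.1006, 0.2593]
tool_rot: [-1.161, 1.569, -1.413]
force: [0.0, 2.0, -0.1]
grip_width: 0.0851
[[-0.     0.247  0.969]
 [-0.     0.969 -0.247]
 [-1.    -0.    -0.   ]]
cam in tool [-0.14186781 -0.00162047 -0.08108115] cam axes in tool [[ 0.001  1.     0.002]
 [-0.318 -0.002  0.948]
 [ 0.948 -0.001  0.318]] [ 0.43849801 -0.09822181  0.25914684] [-0.24  0.22  0.39  2.02 -0.1   0.92  1.52]
```

View pics/w1.png

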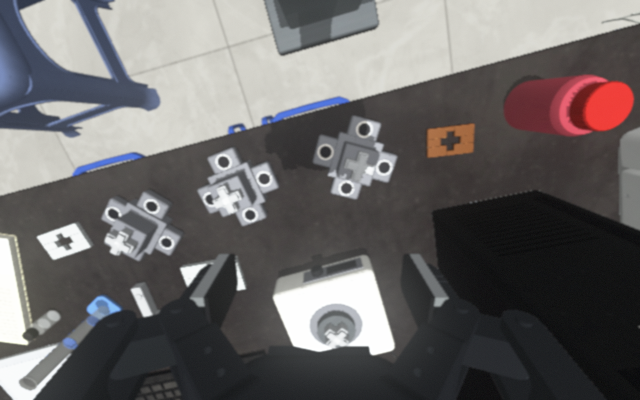

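```bash
cat >> h.py <<'E'
def holes(f,u0,u1,v0,v1,z=.016,amin=15,amax=600,thr=60,show=None):
    """dark round blobs in window -> world points"""
    k=4
    g=cv2.cvtColor(f["img"],cv2.COLOR_RGB2GRAY)[v0:v1,u0:u1]
    g=cv2.resize(g,None,fx=k,fy=k,interpolation=cv2.INTER_CUBIC)
    m=(g<thr).astype(np.uint8); n,l,st,c=cv2.connectedComponentsWithStats(m)
    out=[]
    for i in range(1,n):
        x,y,w,h,a=st[i]; 
        if amin*k*k<a<amax*k*k and x>0 and y>0 and x+w<g.shape[1] and y+h<g.shape[0] and .6<w/h<1.7 and a/(w*h)>.65:
            u=(c[i][0]+.5)/k-.5+u0; v=(c[i][1]+.5)/k-.5+v0
            out.append((u,v,a/k/k,ray(f,u,v,z)))
    return out
def fit4(P):
    P=np.array(P)[:,:2]; c=P.mean(0); d=P-c; th=np.arctan2(d[:,1],d[:,0])
    a=np.angle(np.exp(4j*th).mean())/4; res=np.angle(np.exp(4j*(th-a)))/4
    return c,np.degrees(a),np.hypot(*d.T),np.degrees(res)
E
python3 - <<'E'
from h import *
f=grab_frame("wrist")
for n,w in dict(a=(300,405,105,210),b=(190,285,140,235),c=(90,190,180,265)).items():
    o=holes(f,*w)
    for q in o: print(n,np.round(q[0],1),np.round(q[1],1),q[2],q[3].round(4))
    if len(o)==4:
        r=fit4([q[3] for q in o]); print([np.round(x,4) for x in r])
crop(f,"w1c",90,405,100,260,2.5)
E
```

```text
a 362.0 130.0 63.375 [ 0.4061 -0.0315  0.016 ]
a 323.4 152.4 64.5625 [ 0.4222 -0.0876  0.016 ]
c 149.4 206.4 34.4375 [ 0.436 -0.347  0.016]
c 164.3 242.7 31.25 [ 0.4946 -0.3502  0.016 ]
```

View pics/w1c.png

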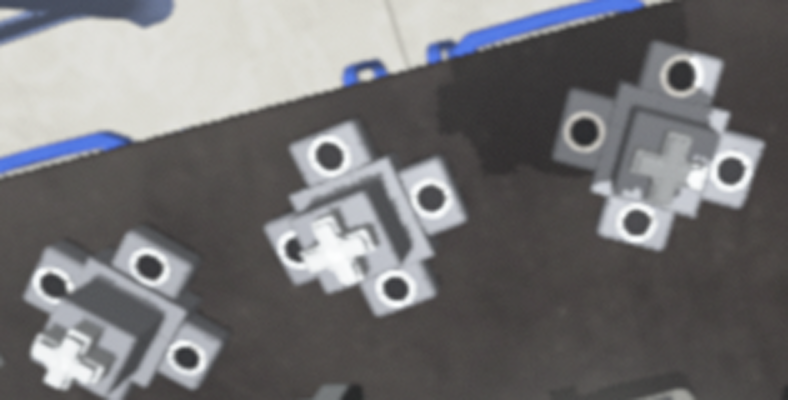

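```bash
python3 -m pendant '[[45,19,-6,0],[45,19,-6,0],[0,0,0,8.4],[0,0,0,8.4],[0,0,0,0]]'; python3 - <<'E'
from h import *
f=grab_frame("wrist"); save(f,"w2")
o=holes(f,180,460,50,330,amax=1500)
for q in o: print(np.round(q[0],1),np.round(q[1],1),q[2],q[3].round(4))
E
```

```text
clock: 2.68
position: [0.4362, -0.0555, 0.1693]
tool_rot: [3.048, 1.57, 2.512]
force: [-0.1, 0.2, -0.1]
grip_width: 0.085
324.2 147.5 121.5625 [ 0.4062 -0.0311  0.016 ]
286.2 187.5 106.3125 [ 0.4222 -0.0876  0.016 ]
```

View pics/w2.png

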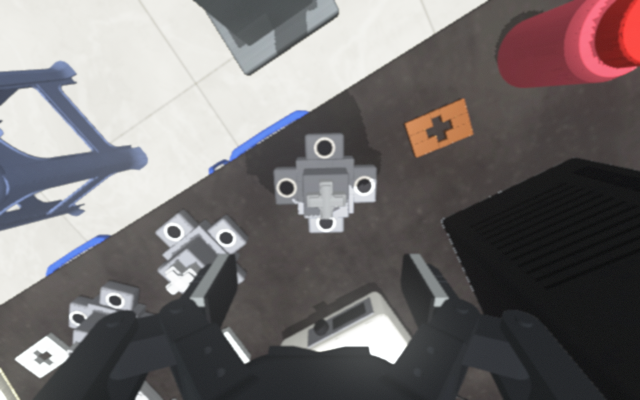

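```bash
cat >> h.py <<'E'
def hole_at(f,u,v,z,r=7):
    """dark hole near (u,v): centroid of darkness inside ring, iterated"""
    g=cv2.cvtColor(f["img"],cv2.COLOR_RGB2GRAY).astype(float)
    x0,y0=int(round(u))-r,int(round(v))-r
    p=g[y0:y0+2*r+1,x0:x0+2*r+1]; k=6
    p=cv2.resize(p,None,fx=k,fy=k,interpolation=cv2.INTER_CUBIC)
    t=(p[r*k-6:r*k+12,r*k-6:r*k+12].min()+np.percentile(p,85))/2
    n,l,st,c=cv2.connectedComponentsWithStats((p<t).astype(np.uint8))
    i=l[r*k+3,r*k+3]; 
    uu=(c[i][0]+.5)/k-.5+x0; vv=(c[i][1]+.5)/k-.5+y0
    return uu,vv,st[i][4]/k/k,ray(f,uu,vv,z)
E
python3 - <<'E'
from h import *
f=grab_frame("wrist")
q=[hole_at(f,*p,.016,8) for p in ((324,148),(286,187),(364,186),(327,224))]
for a in q: print(np.round(a[0],1),np.round(a[1],1),a[2],a[3].round(4))
T,L,Rr,B=[a[3][:2] for a in q]; c=(L+Rr)/2; d=Rr-L; e=c-T
print(c,np.degrees(np.arctan2(d[1],d[0])),np.linalg.norm(d)/2,np.linalg.norm(e),np.degrees(np.arctan2(e[1],e[0])))
print(go([*c,.024],np.arctan2(d[1],d[0])))
# drive stub from top cam
f=grab_frame("top"); crop(f,"dr",275,345,120,185,10)
E
```

```text
324.3 147.3 178.61111111111111 [ 0.4061 -0.0312  0.016 ]
286.3 187.2 154.91666666666666 [ 0.4221 -0.0876  0.016 ]
363.7 185.0 153.75 [ 0.4621 -0.0151  0.016 ]
325.6 222.9 107.83333333333333 [ 0.4794 -0.0721  0.016 ]
[ 0.4421239 -0.0513481] 61.118572950419335 0.04140584120670608 0.041298532622941565 -29.26743964776349
(array([145.4,   6.9,   2.7]), np.float64(59.41), np.float64(-1.7119509020850847), np.float64(1.26))
```

View pics/dr.png

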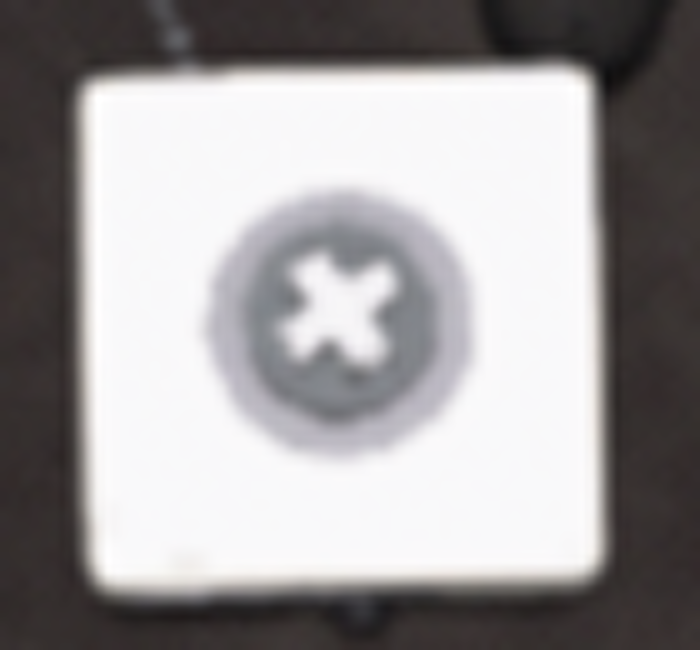

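```bash
python3 -m pendant '[[-15,9,48,0],[-15,9,48,0],[-15,9,48,0],[-15,9,48,0],[-15,10,47,0],[0,0,0,7.5],[0,0,0,7.5],[0,0,0,7.5],[0,0,0,0]]'; python3 - <<'E'
from h import *
f=grab_frame("wrist"); save(f,"w3"); print(Rt().round(3))
f=grab_frame("top"); print(proj(f,[.4421,-.0513,.068])); crop(f,"ca",250,310,200,260,10)
E
```

```text
clock: 3.95
position: [0.6649, -0.1398, 0.2441]
tool_rot: [-2.344, 1.57, 3.01]
force: [-1.0, 0.6, -0.1]
grip_width: 0.0854
[[-0.   0.8  0.6]
 [ 0.   0.6 -0.8]
 [-1.  -0.  -0. ]]
[277.47353831 228.25108704]
```

View pics/w3.png

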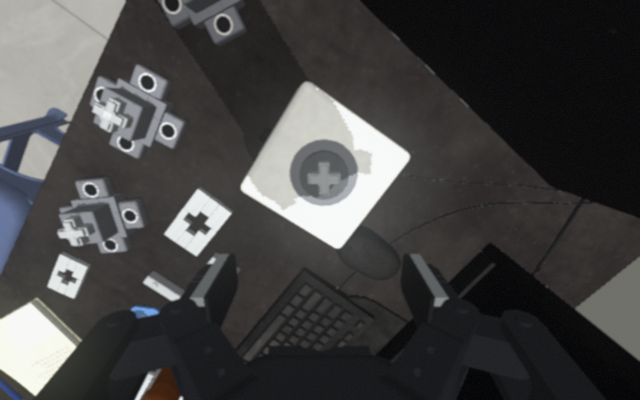

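View pics/ca.png

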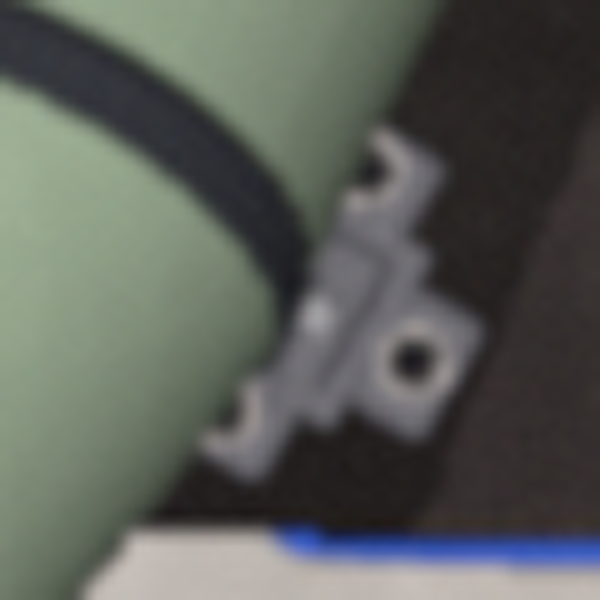

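```bash
python3 - <<'E'
from h import *
f=grab_frame("wrist"); crop(f,"w3c",284,364,130,215,9)
E
```

```text
(no output)
```

View pics/w3c.png

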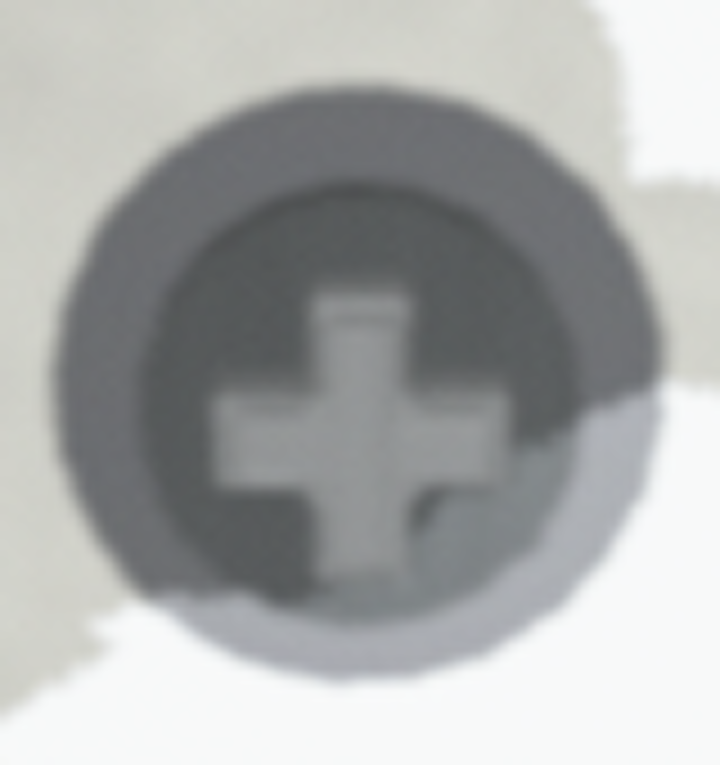

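```bash
python3 - <<'E'
from h import *
f=grab_frame("wrist"); s=bot.observe()
print(ray(f,323.6,178.8,.088),ray(f,323.5,174.4,.072),ray(f,284+140/9,174.4,.072)-ray(f,284+580/9,174.4,.072))
d=ray(f,284+505/9-.44,130+442/9,.088)-ray(f,284+215/9-.44,130+442.5/9,.088); print(np.degrees(np.arctan2(d[1],d[0])),np.linalg.norm(d), np.degrees(np.arctan2(*Rt()[[1,0],1])))
print(s["position"], proj(grab_frame("top"),[.664,-.137,.088]))
E
```

```text
[ 0.66644372 -0.13324333  0.088     ] [ 0.66599122 -0.13240317  0.072     ] [-0.0439364  -0.03292454  0.        ]
36.94814790773929 0.03452824988503725 36.777893808404244
[ 0.66496442 -0.14006609  0.24432869] [309.46718758 151.09695876]
```

```bash
python3 -m pendant '[[23,-25,-41,0],[23,-25,-41,0],[23,-25,-41,0],[23,-25,-41,0],[23,-25,-41,0],[0,0,0,-8],[0,0,0,-8],[0,0,0,-8.1],[0,0,0,0]]'; python3 - <<'E'
from h import *
print(go([.4421,-.0513,.024],np.radians(61)))
E
```

```text
clock: 5.32
position: [0.4426, -0.0502, 0.1295]
tool_rot: [1.079, 1.57, 0.568]
force: [0.3, 0.1, 0.2]
grip_width: 0.0852
(array([ 1.055e+02, -1.200e+00,  1.000e-01]), np.float64(60.73), np.float64(-0.2716642661107743), np.float64(1.31))
```

```bash
python3 -m pendant '[[40,-1,0,0],[40,0,0,0],[25,0,0,0],[0,0,0,0]]'; python3 -m pendant '[[0,0,0,0],[0,0,0,0],[0,0,0,0],[0,0,0,0],[0,0,0,0],[0,0,0,0]]' -1 60; python3 -m pendant '[[-25,0,0,0],[0,0,0,0]]'; python3 - <<'E'
from h import *
f=grab_frame("wrist"); save(f,"w4"); print(go([.4421,-.0513,.024],np.radians(61)))
E
```

```text
clock: 5.82
position: [0.441, -0.0512, 0.0233]
tool_rot: [-2.528, 1.568, -3.042]
force: [0.4, 0.5, 0.1]
grip_width: 0.0857
clock: 6.58
position: [0.4425, -0.0509, 0.0254]
tool_rot: [0.666, 1.569, 0.155]
force: [-2.5, -0.4, 15.9]
grip_width: 0.043
clock: 6.82
position: [0.4428, -0.0508, 0.0507]
tool_rot: [0.535, 1.568, 0.024]
force: [0.3, 0.3, -3.7]
grip_width: 0.0429
(array([25.9, -0.7, -0.1]), np.float64(60.73), np.float64(-0.26810513353245513), np.float64(1.4))
```

View pics/w4.png

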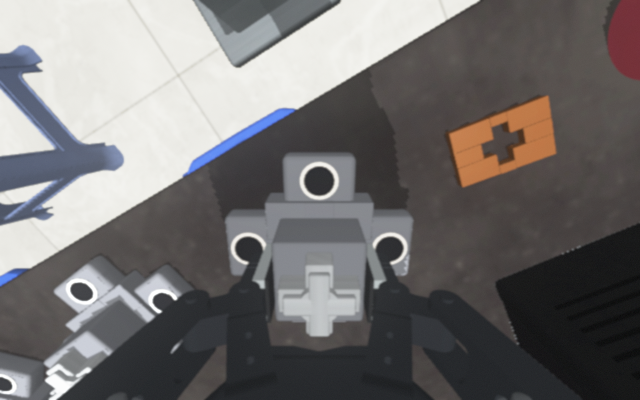

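```bash
cat >> h.py <<'E'
def held(f,s,zo=.024,pts=((319,181),(246,249),(390,249))):
    """offset of held carrier axis from TCP in tool y,z (mm) from its arm holes; zo = TCP above underside"""
    z=s["position"][2]-zo+.016; P=[hole_at(f,*p,z,12) for p in pts]
    T,L,R=[p[3][:2] for p in P]; c=(L+R)/2; d=R-L
    o=Rt(s).T@np.array([*(c-s["position"][:2]),0])*1000
    return [np.round(p[:3],1) for p in P], c, np.degrees(np.arctan2(d[1],d[0])), np.linalg.norm(d)/2, np.linalg.norm(c-T), o.round(2)
E
python3 - <<'E'
from h import *
f=grab_frame("wrist"); s=bot.observe()
for r in held(f,s): print(r)
crop(f,"w4c",260,380,220,350,6)
E
```

```text
[array([319.4, 181.3, 129.3]), array([247.9, 249.1, 486.4]), array([389. , 249.1, 499.9])]
[ 0.44229357 -0.05059964]
60.68785412635835
0.04143767500112935
0.041173228689296
[0.   0.22 0.08]
```

View pics/w4c.png

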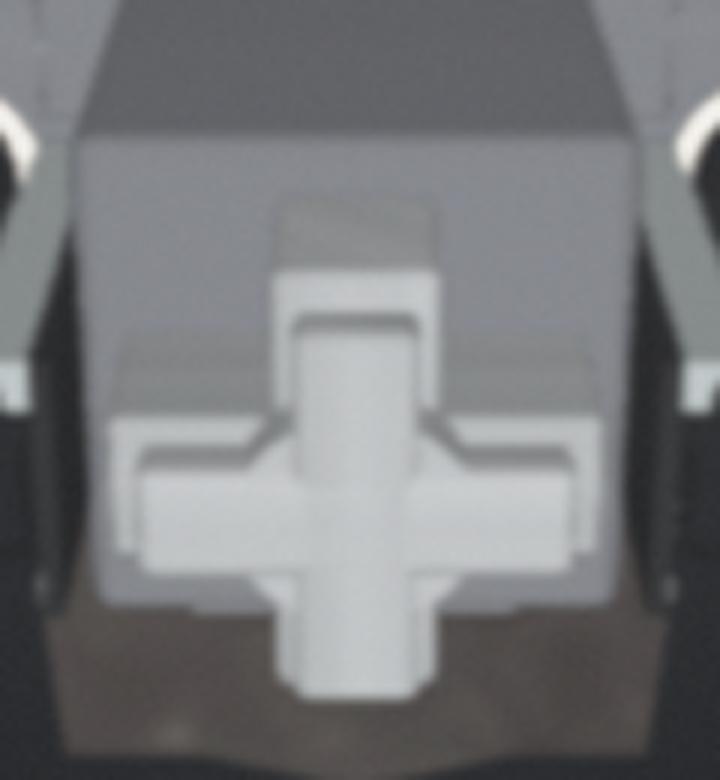

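```bash
python3 -m pendant '[[-55,0,0,0],[-55,0,0,0],[0,7.5,47,0],[0,7.5,47,0],[0,7.5,47,0],[0,7.5,47,0],[0,7.5,47,0],[0,0,0,8],[0,0,0,8],[0,0,0,7.8],[0,0,0,0],[0,0,0,0]]'; python3 - <<'E'
from h import *
print(go([.6663,-.1330,.12],np.radians(36.9)))
f=grab_frame("wrist"); s=bot.observe()
for r in held(f,s): print(r)
E
```

```text
clock: 8.43
position: [0.665, -0.1332, 0.1587]
tool_rot: [-2.313, 1.57, 3.047]
force: [-0.1, -0.4, -3.0]
grip_width: 0.043
(array([38.7,  1.1,  0.7]), np.float64(37.1), np.float64(0.2007623830686374), np.float64(1.07))
[array([322.6, 177.7, 226.2]), array([247.8, 249. , 488.2]), array([389. , 249.1, 501.8])]
[ 0.66444234 -0.13263632]
37.10819094133034
0.04121403426827144
0.04295899490627188
[ 0.   -0.17 -0.86]
```

```bash
python3 -m pendant '[[0,1,0.7,0],[20,0,0,0],[18,0,0,0],[0,0,0,0],[0,0,0,0]]'; python3 - <<'E'
from h import *
for i in range(3): print(go([.6663,-.1330,.096],np.radians(36.9)))
f=grab_frame("wrist"); save(f,"w5")
E
python3 -m pendant '[[6,0,0,0],[5,0,0,0],[0,0,0,0]]'
```

```text
clock: 9.1
position: [0.6665, -0.1334, 0.1213]
tool_rot: [-0.672, 1.571, -1.598]
force: [1.4, -0.4, -1.9]
grip_width: 0.0432
(array([25.3,  0.1, -0.4]), np.float64(36.91), np.float64(0.010358729283545488), np.float64(1.08))
(array([25.3,  0.1, -0.4]), np.float64(36.91), np.float64(0.010358729283545488), np.float64(1.08))
(array([25.3,  0.1, -0.4]), np.float64(36.91), np.float64(0.010358729283545488), np.float64(1.08))
clock: 9.52
position: [0.6662, -0.1331, 0.1098]
tool_rot: [-2.326, 1.57, 3.031]
force: [1.0, -0.3, -1.8]
grip_width: 0.043
```

View pics/w5.png

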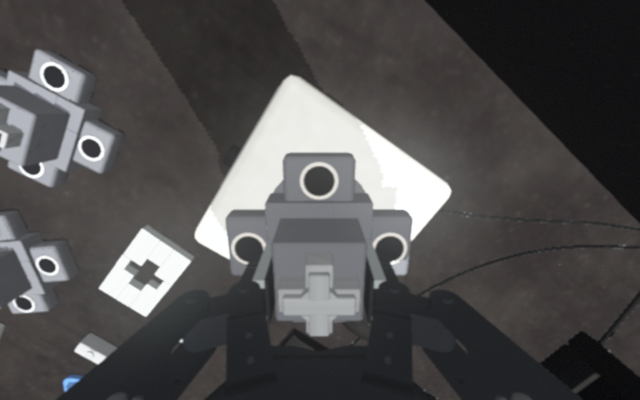

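```bash
python3 -m pendant '[[4,0,0,0],[3,0,0,0],[0,0,0,0]]';python3 -m pendant '[[4,0,0,0],[2,0,0,0],[0,0,0,0]]'
```

```text
clock: 9.9
position: [0.6663, -0.1331, 0.103]
tool_rot: [-2.343, 1.57, 3.014]
force: [0.1, -0.8, -2.3]
grip_width: 0.0431
clock: 10.28
position: [0.6664, -0.1331, 0.0976]
tool_rot: [2.55, 1.571, 1.624]
force: [-3.6, 0.5, 4.4]
grip_width: 0.043
```

```bash
python3 -m pendant '[[1.5,0,0,0],[0,0,0,0]]'; python3 -m pendant '[[0,0,0,0],[0,0,0,0],[0,0,0,0],[0,0,0,0]]' 1; python3 -m pendant '[[-45,0,0,0],[-45,0,0,0],[-30,0,0,0],[0,0,0,0]]';  python3 - <<'E'
from h import *
f=grab_frame("wrist"); save(f,"w6"); f=grab_frame("scene"); crop(f,"s6",290,400,150,240,6)
print(bot.observe()["position"])
E
```

```text
clock: 10.52
position: [0.6664, -0.1332, 0.0975]
tool_rot: [1.888, 1.57, 0.962]
force: [-11.3, 4.3, 25.9]
grip_width: 0.0426
clock: 11.02
position: [0.6664, -0.1332, 0.0957]
tool_rot: [-1.532, 1.571, -2.459]
force: [-0.3, 0.7, -0.6]
grip_width: 0.0857
clock: 11.52
position: [0.6674, -0.1335, 0.2182]
tool_rot: [0.8, 1.567, -0.126]
force: [0.1, -0.4, -1.2]
grip_width: 0.0853
[ 0.66632439 -0.13297698  0.21548475]
```

View pics/w6.png

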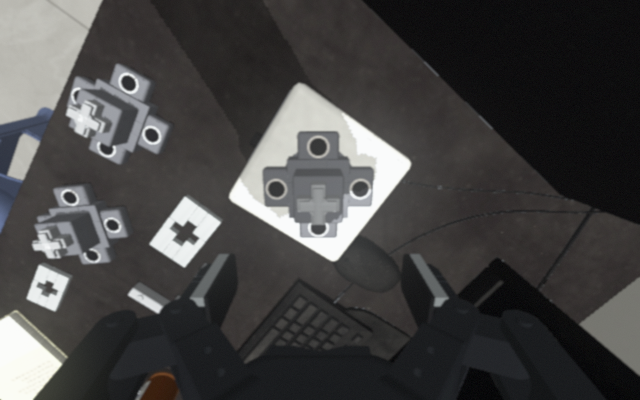

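View pics/s6.png

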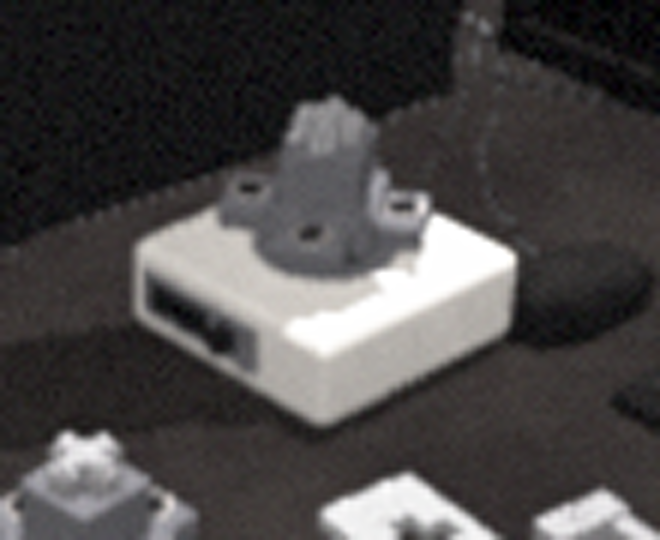

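```bash
cat >> h.py <<'E'
def carr(f,z,T,L,R,r=9):
    q=[hole_at(f,*p,z,r) for p in (T,L,R)]; T,L,R=[a[3][:2] for a in q]; c=(L+R)/2; d=R-L; e=c-T
    print("px",[np.round(a[:3],1).tolist() for a in q]); 
    print("c",c.round(4),"yaw",np.degrees(np.arctan2(d[1],d[0])).round(2),(np.degrees(np.arctan2(e[1],e[0]))+90).round(2),"r",np.linalg.norm(d)/2,np.linalg.norm(e))
    return c,np.arctan2(d[1],d[0])
E
python3 - <<'E'
from h import *
f=grab_frame("wrist"); carr(f,.088,(318,147),(276,189),(361,188))
carr(f,.092,(318,147),(276,189),(361,188))
f=grab_frame("top");crop(f,"t6",330,420,200,255,8)
E
```

```text
px [[318.8, 148.4, 222.8], [276.5, 190.9, 190.5], [361.1, 190.4, 179.8]]
c [ 0.6663 -0.133 ] yaw 37.29 36.86 r 0.041492516231645536 0.04128850884003167
px [[318.8, 148.4, 222.8], [276.5, 190.9, 190.5], [361.1, 190.4, 179.8]]
c [ 0.6656 -0.132 ] yaw 37.29 36.86 r 0.040876143808532404 0.040675166952102326
```

View pics/t6.png

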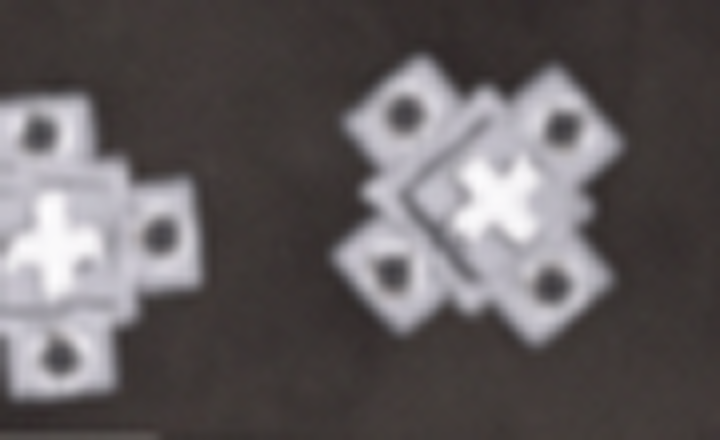

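```bash
python3 -m pendant '[[0,-46,-14,0],[0,-46,-14,0],[0,-46,-14,0],[0,-45,-14,0],[0,-45,-13,0],[45,0,0,0],[0,0,0,9.6],[0,0,0,9.6],[0,0,0,9.6],[0,0,0,0]]'; python3 - <<'E'
from h import *
f=grab_frame("wrist"); save(f,"w7"); print(go([.443,-.215,.17],0))
E
```

```text
clock: 12.98
position: [0.4424, -0.2148, 0.1702]
tool_rot: [-1.469, 1.569, -2.897]
force: [-0.1, 1.0, -0.1]
grip_width: 0.0854
(array([0.3, 0.5, 0.3]), np.float64(8.34), np.float64(8.342116534967795), np.float64(0.91))
```

View pics/w7.png

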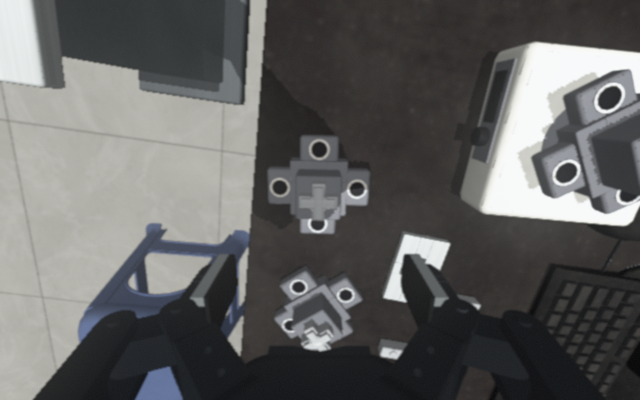

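```bash
python3 - <<'E'
from h import *
f=grab_frame("wrist"); c,y=carr(f,.016,(319,149),(280,187),(357,189)); print(go([*c,.027],y))
E
```

```text
px [[318.8, 149.1, 177.5], [279.3, 186.9, 154.7], [356.4, 188.4, 157.8]]
c [ 0.4419 -0.2197] yaw 7.27 6.94 r 0.04147957309043885 0.041269510120663565
(array([143.5,  -1.2,   4.7]), np.float64(8.36), np.float64(1.0977459173007196), np.float64(0.91))
```

```bash
python3 -m pendant '[[40,-1,4.7,1.2],[40,0,0,0],[40,0,0,0],[23,0,0,0],[0,0,0,0]]'; python3 -m pendant '[[0,0,0,0],[0,0,0,0],[0,0,0,0],[0,0,0,0],[0,0,0,0],[0,0,0,0]]' -1 60; python3 -m pendant '[[-55,0,0,0],[-55,0,0,0],[-55,0,0,0],[0,0,0,0],[0,0,0,0]]'; python3 - <<'E'
from h import *
f=grab_frame("wrist"); s=bot.observe(); save(f,"w8")
for r in held(f,s,.027): print(r)
print(go([.6663,-.1330,.195],np.radians(37)))
E
```

```text
clock: 13.7
position: [0.4414, -0.2196, 0.0268]
tool_rot: [-2.171, 1.568, 2.664]
force: [-0.5, 0.5, 0.6]
grip_width: 0.0858
clock: 14.45
position: [0.4429, -0.2198, 0.0289]
tool_rot: [1.383, 1.569, -0.067]
force: [-2.0, 2.4, 15.5]
grip_width: 0.043
clock: 15.08
position: [0.4423, -0.2191, 0.1925]
tool_rot: [2.832, 1.57, 1.383]
force: [-0.1, -0.4, -3.2]
grip_width: 0.0425
[array([318.9, 179.7, 516.5]), array([248.9, 247.7, 451.1]), array([387.8, 247.8, 480.9])]
[ 0.44191502 -0.21955249]
6.9324661924024635
0.041487597756127724
0.04194737535558375
[-0.   -0.08  0.35]
(array([ -3.1, 233.1, -58.4]), np.float64(6.95), np.float64(-30.051459261967715), np.float64(0.89))
```

View pics/w8.png

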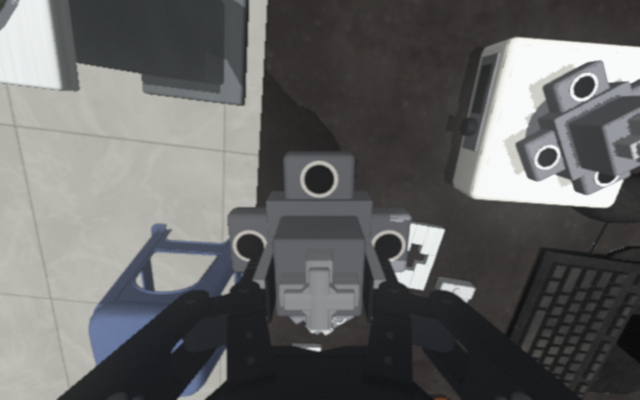

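```bash
python3 -m pendant '[[-10,0,0,0],[0,46.6,-11.6,0],[0,46.6,-11.6,0],[0,46.6,-11.6,0],[0,46.6,-11.7,0],[0,46.6,-11.7,0],[0,0,0,-10],[0,0,0,-10],[0,0,0,-10],[0,0,0,0],[0,0,0,0],[0,0,0,0]]'; python3 - <<'E'
from h import *
print(go([.6663,-.1330,.172],np.radians(37)))
E
```

```text
clock: 16.62
position: [0.6666, -0.1339, 0.2026]
tool_rot: [-1.781, 1.57, -2.71]
force: [0.0, -0.4, -3.3]
grip_width: 0.0428
(array([30.6,  0.3, -0.9]), np.float64(36.78), np.float64(-0.21825492106594283), np.float64(1.07))
```

```bash
python3 -m pendant '[[0,0.3,-1,0],[20,0,0,0],[11,0,0,0],[0,0,0,0],[0,0,0,0]]'; python3 -m pendant '[[4,0,0,0],[4,0,0,0],[0,0,0,0]]';python3 -m pendant '[[4,0,0,0],[2,0,0,0],[0,0,0,0]]'
```

```text
clock: 17.25
position: [0.6664, -0.1331, 0.172]
tool_rot: [0.225, 1.571, -0.702]
force: [0.6, 1.2, -2.6]
grip_width: 0.043
clock: 17.62
position: [0.6662, -0.1329, 0.1635]
tool_rot: [-2.399, 1.57, 2.958]
force: [-0.3, 0.7, -3.4]
grip_width: 0.0426
clock: 18.0
position: [0.6662, -0.1329, 0.1576]
tool_rot: [-2.274, 1.57, 3.083]
force: [0.5, 0.0, -2.9]
grip_width: 0.0429
```

```bash
python3 -m pendant '[[3,0,0,0],[2,0,0,0],[0,0,0,0]]';python3 -m pendant '[[1,0,0,0],[0,0,0,0]]'
```

```text
clock: 18.38
position: [0.6664, -0.1331, 0.153]
tool_rot: [0.698, 1.57, -0.229]
force: [-0.9, 0.1, 1.2]
grip_width: 0.0428
clock: 18.62
position: [0.6665, -0.1331, 0.153]
tool_rot: [1.035, 1.57, 0.108]
force: [-5.1, 1.5, 15.9]
grip_width: 0.0428
```

```bash
python3 -m pendant '[[0,0,0,0],[0,0,0,0],[0,0,0,0],[0,0,0,0]]' 1; python3 -m pendant '[[-45,0,0,0],[-45,0,0,0],[-25,0,0,0],[0,0,0,0]]';  python3 - <<'E'
from h import *
f=grab_frame("wrist"); save(f,"w9"); f2=grab_frame("scene"); crop(f2,"s9",290,400,130,240,5)
print(bot.observe()["position"]); carr(f,.140,(318,147),(276,189),(361,188))
f=grab_frame("top");crop(f,"t9",270,430,120,255,5)
E
```

```text
clock: 19.12
position: [0.6663, -0.133, 0.1517]
tool_rot: [-1.616, 1.571, -2.542]
force: [-0.2, 0.9, -0.9]
grip_width: 0.0855
clock: 19.62
position: [0.667, -0.1332, 0.2687]
tool_rot: [0.821, 1.568, -0.105]
force: [-0.0, 0.0, 0.2]
grip_width: 0.0857
[ 0.66608901 -0.132806    0.26625411]
px [[318.1, 147.3, 221.1], [276.0, 189.7, 190.9], [360.2, 189.3, 181.4]]
c [ 0.6664 -0.133 ] yaw 37.18 36.88 r 0.041437249682465184 0.04129182317617901
```

View pics/w9.png

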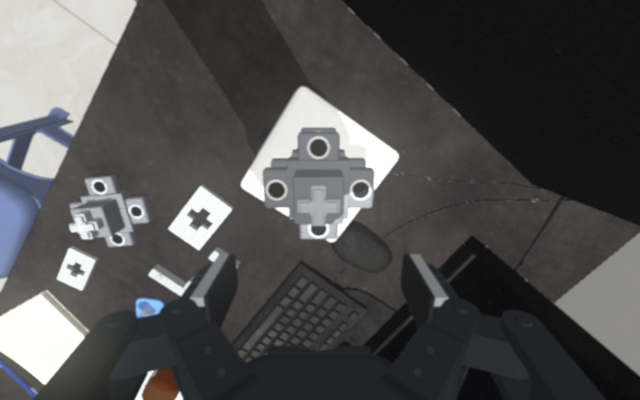

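View pics/s9.png

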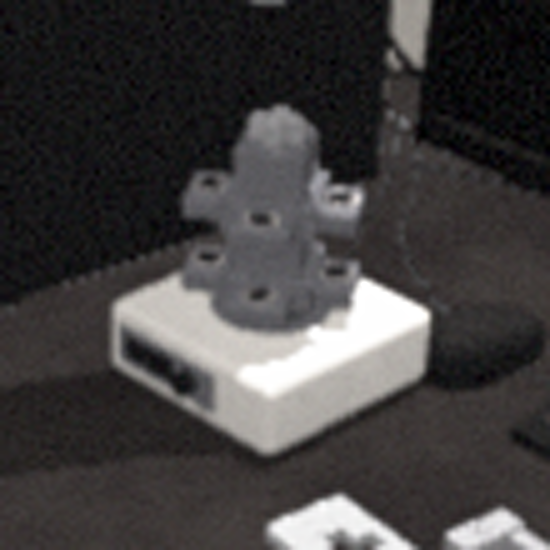

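View pics/t9.png

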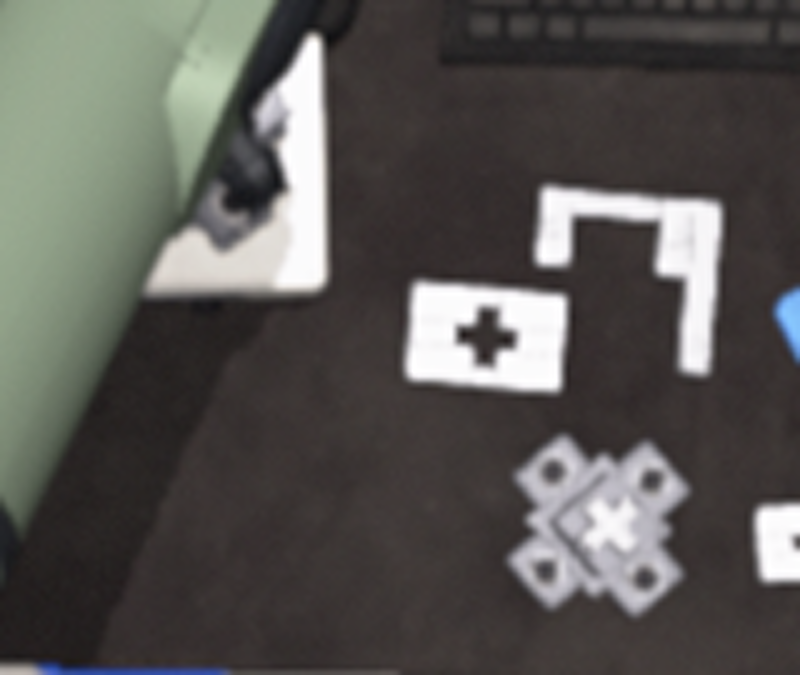

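```bash
python3 -m pendant '[[0,-51.5,12.5,0],[0,-51.5,12.5,0],[0,-51.5,12.5,0],[0,-51.5,12.5,0],[0,-51.5,12.5,0],[0,-51.5,12.5,0],[48,0,0,-5],[48,0,0,0],[0,0,0,0],[0,0,0,0]]'; python3 - <<'E'
from h import *
f=grab_frame("wrist"); save(f,"w10"); print(go([.464,-.378,.17],0))
E
```

```text
clock: 21.02
position: [0.4646, -0.379, 0.1721]
tool_rot: [-0.217, 1.57, -1.056]
force: [0.1, -0.0, 0.3]
grip_width: 0.0855
(array([ 2.5,  0.1, -1.4]), np.float64(41.91), np.float64(41.90957537300431), np.float64(1.66))
```

View pics/w10.png

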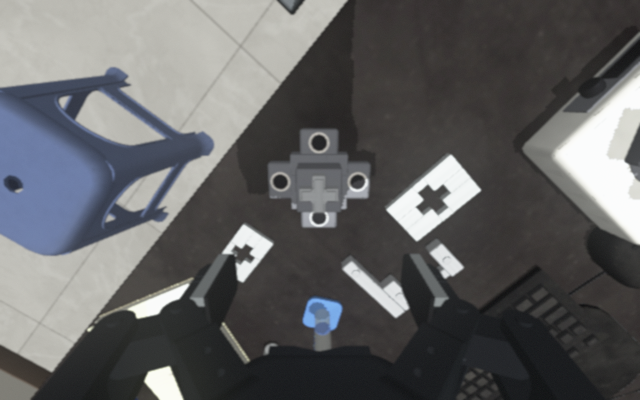

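```bash
python3 - <<'E'
from h import *
f=grab_frame("wrist"); c,y=carr(f,.016,(319,142),(280,182),(358,182)); print(go([*c,.027],y))
E
```

```text
px [[318.4, 141.9, 179.9], [279.7, 180.9, 154.2], [356.8, 180.7, 161.0]]
c [ 0.4633 -0.3779] yaw 42.1 41.67 r 0.04141014845132172 0.04131633316547493
(array([145.6,  -0.6,  -2.3]), np.float64(41.92), np.float64(-0.18223116754030425), np.float64(1.66))
```

```bash
python3 -m pendant '[[40,-0.5,-2.2,0],[40,0,0,0],[40,0,0,0],[25,0,0,0],[0,0,0,0]]'; python3 -m pendant '[[0,0,0,0],[0,0,0,0],[0,0,0,0],[0,0,0,0],[0,0,0,0],[0,0,0,0]]' -1 60; python3 -m pendant '[[-55,0,0,0],[-55,0,0,0],[-55,0,0,0],[-55,0,0,0],[0,0,0,0],[0,0,0,0]]'; python3 - <<'E'
from h import *
f=grab_frame("wrist"); s=bot.observe(); save(f,"w11")
for r in held(f,s,.0285): print(r)
print(go([.6663,-.1330,.245],np.radians(37)))
E
```

```text
clock: 21.75
position: [0.4624, -0.3771, 0.0257]
tool_rot: [-2.911, 1.57, 2.533]
force: [-0.8, 0.3, 0.3]
grip_width: 0.0854
clock: 22.5
position: [0.4631, -0.3775, 0.0273]
tool_rot: [0.419, 1.569, -0.42]
force: [-2.6, 2.1, 13.5]
grip_width: 0.0431
clock: 23.25
position: [0.4623, -0.3767, 0.2454]
tool_rot: [2.568, 1.57, 1.729]
force: [1.0, 1.0, -4.2]
grip_width: 0.0427
[array([318.9, 180.8, 519.8]), array([248.4, 248.5, 472.2]), array([388.4, 248.7, 496.7])]
[ 0.46344116 -0.37811161]
41.84583604465089
0.04231988469891956
0.04232269363036258
[-0.   -0.02  2.02]
(array([-2.000e-01,  3.147e+02, -4.480e+01]), np.float64(41.93), np.float64(4.9294105938031025), np.float64(1.62))
```

View pics/w11.png

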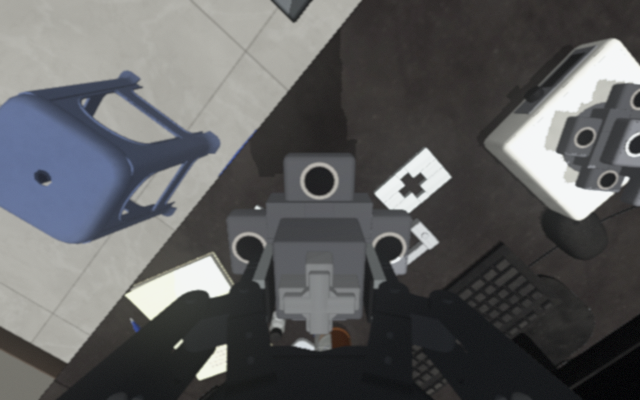

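```bash
python3 -m pendant '[[0,52.4,-7.5,0],[0,52.4,-7.5,0],[0,52.4,-7.5,0],[0,52.5,-7.5,0],[0,52.5,-7.5,0],[0,52.5,-7.5,0],[0,0,0,4.9],[0,0,0,0],[0,0,0,0],[0,0,0,0]]'; python3 - <<'E'
from h import *
print(go([.6663,-.1330,.223],np.radians(37)))
E
```

```text
clock: 24.55
position: [0.6662, -0.1342, 0.2457]
tool_rot: [-2.543, 1.571, 2.815]
force: [-0.3, -0.0, -2.9]
grip_width: 0.043
(array([22.7,  0.8, -0.9]), np.float64(37.01), np.float64(0.012057252579389572), np.float64(1.06))
```

```bash
python3 -m pendant '[[0,0.7,-1,0],[12,0,0,0],[12,0,0,0],[0,0,0,0],[0,0,0,0]]'; python3 -m pendant '[[4,0,0,0],[4,0,0,0],[0,0,0,0]]';python3 -m pendant '[[4,0,0,0],[4,0,0,0],[0,0,0,0]]'
```

```text
clock: 25.18
position: [0.6666, -0.1324, 0.2218]
tool_rot: [-0.479, 1.571, -1.404]
force: [-0.5, -0.5, -2.8]
grip_width: 0.0431
clock: 25.55
position: [0.6664, -0.1322, 0.2134]
tool_rot: [-2.317, 1.57, 3.042]
force: [0.8, 0.3, -2.9]
grip_width: 0.0429
clock: 25.92
position: [0.6664, -0.1322, 0.2054]
tool_rot: [-2.27, 1.57, 3.088]
force: [0.4, -0.6, -3.3]
grip_width: 0.0429
```

```bash
python3 -m pendant '[[2,0,0,0],[0,0,0,0]]';python3 -m pendant '[[1,0,0,0],[0,0,0,0]]'
```

```text
clock: 26.18
position: [0.6665, -0.1323, 0.2037]
tool_rot: [-2.22, 1.571, 3.138]
force: [-0.5, -1.0, -2.6]
grip_width: 0.0429
clock: 26.42
position: [0.6667, -0.1323, 0.2033]
tool_rot: [0.923, 1.57, -0.002]
force: [-2.7, -0.6, 4.8]
grip_width: 0.0428
```

```bash
python3 -m pendant '[[0.5,0,0,0],[0,0,0,0]]';python3 -m pendant '[[0,0,0,0],[0,0,0,0],[0,0,0,0],[0,0,0,0]]' 1; python3 -m pendant '[[-45,0,0,0],[-45,0,0,0],[-25,0,0,0],[0,0,0,0]]';  python3 - <<'E'
from h import *
f=grab_frame("wrist"); save(f,"w12"); f2=grab_frame("scene"); crop(f2,"s12",290,420,110,260,4)
print(bot.observe()["position"]); carr(f,.192,(318,147),(276,189),(361,188))
f=grab_frame("top");crop(f,"t12",340,440,140,220,7)
E
```

```text
clock: 26.68
position: [0.6668, -0.1325, 0.2033]
tool_rot: [0.868, 1.57, -0.057]
force: [-4.8, 1.9, 11.6]
grip_width: 0.0428
clock: 27.18
position: [0.6665, -0.1323, 0.2023]
tool_rot: [-0.865, 1.571, -1.79]
force: [-0.3, -0.3, -0.6]
grip_width: 0.0854
clock: 27.68
position: [0.6671, -0.1326, 0.3192]
tool_rot: [0.804, 1.568, -0.12]
force: [-1.0, 0.2, -0.3]
grip_width: 0.0853
[ 0.66637601 -0.13209527  0.31671803]
px [[318.4, 148.3, 222.3], [276.0, 190.8, 191.9], [360.7, 190.4, 176.3]]
c [ 0.6671 -0.1327] yaw 37.27 36.89 r 0.04146816594234353 0.04130787095812981
```

View pics/w12.png

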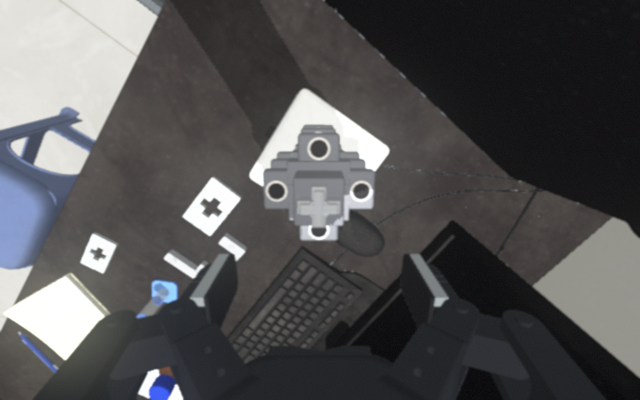

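View pics/s12.png

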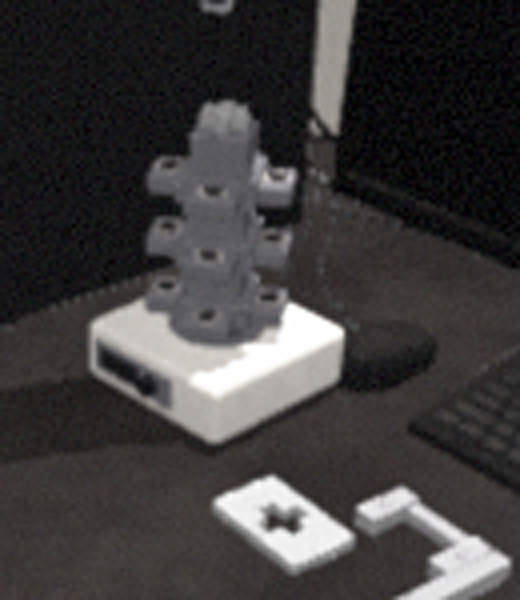

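View pics/t12.png

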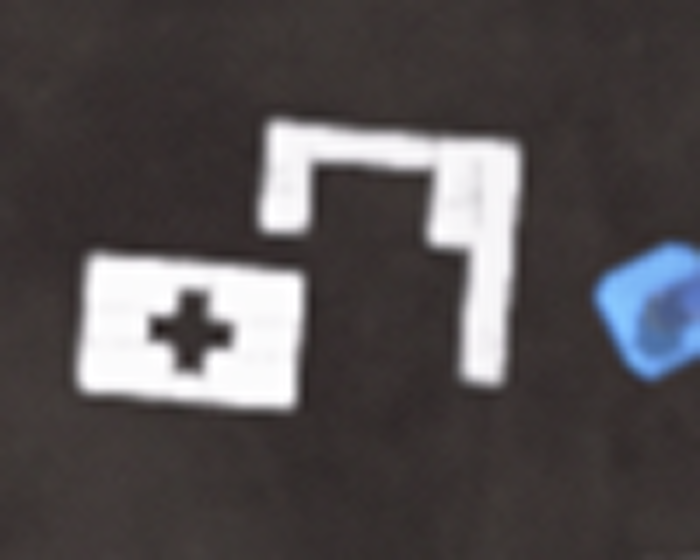

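```bash
python3 -m pendant '[[0,-46,27,0],[0,-46,27,0],[0,-46,27,0],[0,-46,28,0],[0,0,0,10.3],[0,0,0,10.3],[0,0,0,10.3],[0,0,0,10.3],[40,0,0,0],[40,0,0,0],[0,0,0,0]]'; python3 - <<'E'
from h import *
f=grab_frame("wrist"); save(f,"w13"); print(go([.585,-.33,.2],0))
E
```

```text
clock: 29.2
position: [0.5841, -0.329, 0.2343]
tool_rot: [-1.909, 1.565, 2.73]
force: [0.8, -1.0, 0.8]
grip_width: 0.0854
(array([36.7,  0.3,  0.1]), np.float64(-4.2), np.float64(-4.200523239153375), np.float64(0.76))
```

View pics/w13.png

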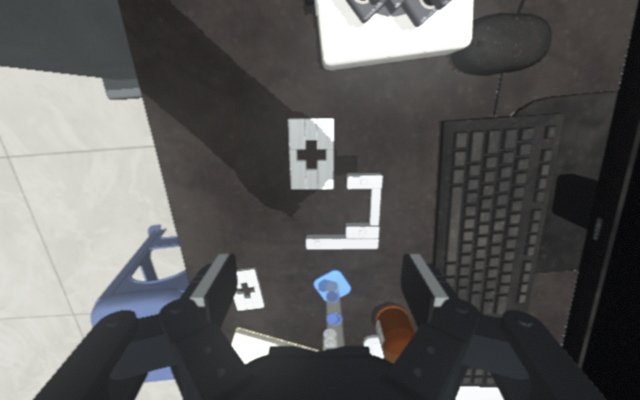

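```bash
python3 - <<'E'
from h import *
f=grab_frame("wrist"); crop(f,"w13c",280,400,105,260,5)
E
```

```text
(no output)
```

View pics/w13c.png

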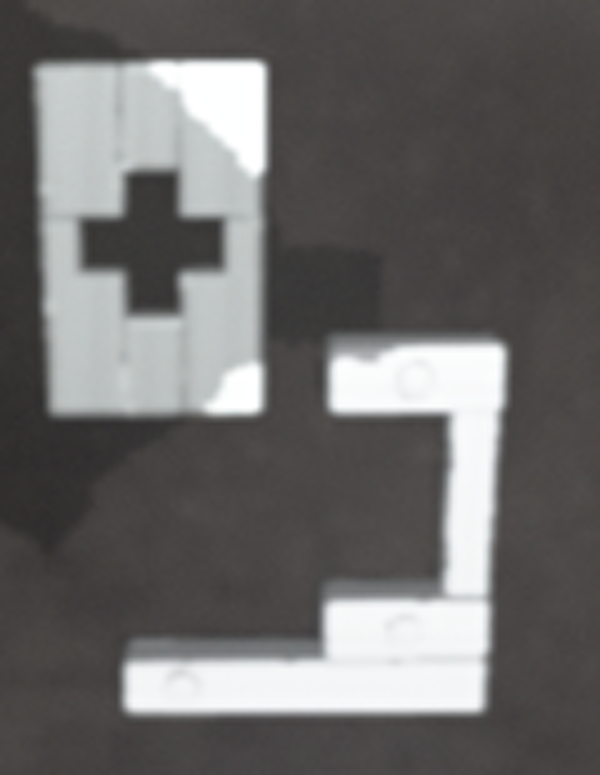

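```bash
python3 - <<'E'
from h import *
f=grab_frame("wrist")
P=lambda x,y,z: ray(f,280+x/5-.4,105+y/5-.4,z)[:2]
A=P(324,660,.016); w=P(123,660,.016); l1=P(328,345,.016); l1b=P(328,413,.016)
print("corner",A,"wall",np.linalg.norm(w-A),np.degrees(np.arctan2(*(A-w)[::-1])),"lug",np.linalg.norm(l1-A),np.linalg.norm(l1b-A),np.degrees(np.arctan2(*(l1-A)[::-1]))-90)
c=[P(*p,.01) for p in ((35,62),(267,62),(47,413),(265,413))]
print(np.array(c)); m=np.mean(c,0); print("plate",m,P(152,243,.01)); 
for i,j in ((0,1),(2,3),(2,0),(3,1)): d=c[j]-c[i]; print(np.linalg.norm(d),np.degrees(np.arctan2(d[1],d[0])))
th=np.radians(-4); 
E
```

```text
corner [ 0.61386717 -0.42880996] wall 0.056260121017990085 -4.179259592468757 lug 0.0903587101127488 0.07195770770276542 -3.20930413234332
[[ 0.54997116 -0.26281817]
 [ 0.6074217  -0.26700681]
 [ 0.54336635 -0.35327229]
 [ 0.60170911 -0.35753124]]
plate [ 0.57561708 -0.31015713] [ 0.57523278 -0.30978897]
0.05760303212028585 -4.16998069948867
0.05849800252914823 -4.175117510032796
0.09069494178443424 85.82376801095111
0.09070450412642195 86.38910794406209
```

```bash
python3 -m pendant '[[0,0,0,-10],[0,0,0,-10],[0,0,0,-10],[0,0,0,-10],[0,0,0,-10],[0,0,0,-10],[0,0,0,-10],[0,0,0,-10],[0,0,0,-10.5],[0,0,0,0]]' -1 ; python3 - <<'E'
from h import *
print(go([.580,-.237,.11],np.radians(86.2)), bot.observe()["position"],bot.observe()["grip_width"],bot.observe()["qpos"].round(2))
E
```

```text
clock: 30.6
position: [0.5854, -0.3309, 0.239]
tool_rot: [-0.367, 1.569, -0.433]
force: [0.3, 0.5, -0.3]
grip_width: -0.0
(array([128.9,  93.4, -11.9]), np.float64(86.22), np.float64(0.020891876293650448), np.float64(2.11)) [ 0.58544811 -0.33088883  0.2390048 ] -4.474498630266654e-05 [ 0.21  0.62  0.35  1.47 -0.22  1.09  2.11]
```

```bash
python3 -m pendant '[[0,47,-6,0],[0,47,-6,0],[45,0,0,0],[45,0,0,0],[39,0,0,0],[0,0,0,0],[0,0,0,0]]' ; python3 - <<'E'
from h import *
f=grab_frame("wrist"); save(f,"w14"); print(go([.580,-.237,.006],np.radians(86.2)))
s=bot.observe(); c=ray(f,280,200,.01)
E
```

```text
clock: 31.48
position: [0.5802, -0.2362, 0.1102]
tool_rot: [-0.414, 1.569, -0.481]
force: [0.0, -0.2, 0.3]
grip_width: 0.0006
(array([104.4,  -0.9,  -0.5]), np.float64(86.22), np.float64(0.017902511327189397), np.float64(2.02))
```

View pics/w14.png

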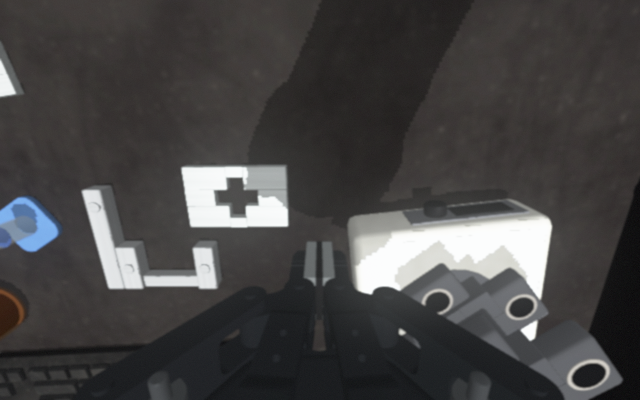

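```bash
python3 -m pendant '[[0,-6,-1.5,0],[40,0,0,0],[40,0,0,0],[0,0,0,0]]' ; python3 -m pendant '[[15,0,0,0],[8,0,0,0],[0,0,0,0]]'; python3 - <<'E'
from h import *
f=grab_frame("wrist"); save(f,"w15"); print(go([.5785,-.25,.006],np.radians(86.2)))
E
```

```text
clock: 32.02
position: [0.5762, -0.2414, 0.027]
tool_rot: [2.917, 1.568, 2.852]
force: [-0.4, -0.2, 0.5]
grip_width: -0.0002
clock: 32.4
position: [0.5774, -0.2414, 0.0054]
tool_rot: [-2.645, 1.571, -2.709]
force: [0.1, -0.2, 0.5]
grip_width: -0.0001
(array([-0.3, -8.5,  1.5]), np.float64(86.32), np.float64(0.11506033394254342), np.float64(2.07))
```

View pics/w15.png

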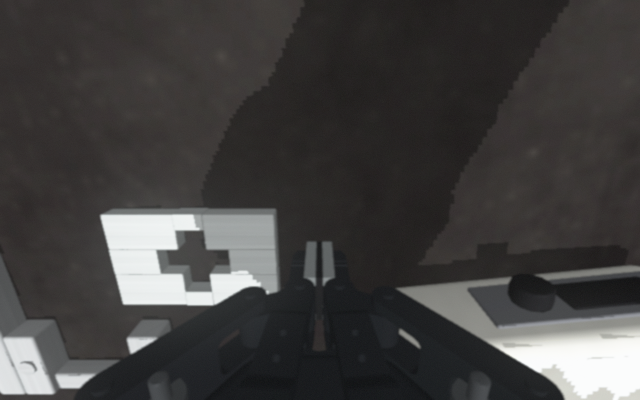

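```bash
python3 -m pendant '[[0,-8,0,0],[0,-10,0,0],[0,-10,0,0],[0,-10,0,0],[0,-10,0,0],[0,-8,0,0],[0,0,0,0]]' ; python3 - <<'E'
from h import *
f=grab_frame("wrist"); save(f,"w16"); s=bot.observe();print(s["position"],s["force"].round(1))
E
```

```text
clock: 33.33
position: [0.5735, -0.2982, 0.0053]
tool_rot: [-1.684, 1.57, -1.75]
force: [-0.0, 0.2, 0.2]
grip_width: -0.0
[ 0.57368859 -0.29757238  0.00523918] [-0.3  0.5 -0.4]
```

View pics/w16.png

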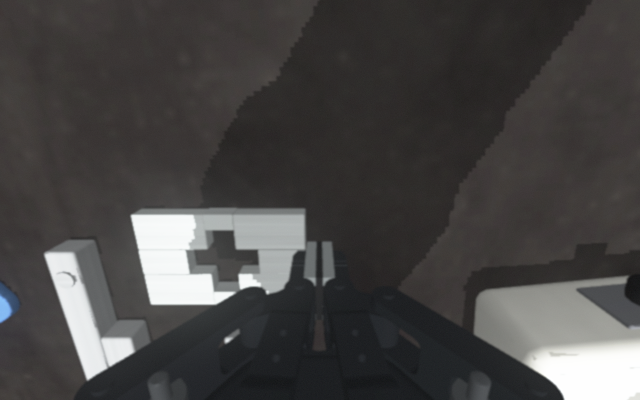

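```bash
python3 -m pendant '[[0,-8,0,0],[0,-8,0,0],[0,-4,0,0],[0,0,0,0]]' ; python3 -m pendant '[[0,-2,0,0],[0,0,0,0]]' ; python3 -m pendant '[[0,-2,0,0],[0,0,0,0]]' 
```

```text
clock: 33.88
position: [0.5724, -0.3177, 0.0053]
tool_rot: [-1.519, 1.571, -1.584]
force: [0.2, 1.0, 0.3]
grip_width: -0.0001
clock: 34.12
position: [0.5724, -0.3192, 0.0053]
tool_rot: [-1.203, 1.571, -1.268]
force: [0.1, 0.0, 0.1]
grip_width: -0.0
clock: 34.38
position: [0.5722, -0.3214, 0.0053]
tool_rot: [-1.428, 1.571, -1.492]
force: [0.0, 0.2, -0.2]
grip_width: -0.0002
```

```bash
python3 -m pendant '[[0,-2,0,0],[0,0,0,0]]' ; python3 -m pendant '[[0,-1.5,0,0],[0,0,0,0]]' ; python3 - <<'E'
from h import *
f=grab_frame("wrist"); save(f,"w17"); s=bot.observe();print(s["position"],s["force"].round(1))
E
```

```text
clock: 34.62
position: [0.5721, -0.3234, 0.0053]
tool_rot: [-1.552, 1.571, -1.616]
force: [0.3, 0.8, 0.4]
grip_width: 0.0001
clock: 34.88
position: [0.572, -0.3249, 0.0053]
tool_rot: [-1.282, 1.571, -1.347]
force: [-0.5, -0.1, 0.5]
grip_width: -0.0002
[ 0.57201723 -0.32488202  0.00531754] [ 0.  -0.3 -0.7]
```

View pics/w17.png

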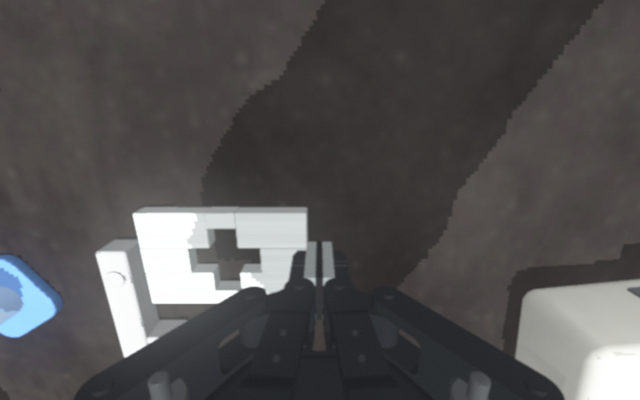

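```bash
python3 -m pendant '[[0,-2,0,0],[0,0,0,0]]' ; python3 -m pendant '[[0,-1.5,0,0],[0,0,0,0]]' ;python3 -m pendant '[[0,-1.5,0,0],[0,0,0,0]]' 
```

```text
clock: 35.17
position: [0.5719, -0.327, 0.0053]
tool_rot: [-1.256, 1.571, -1.321]
force: [-0.4, -0.6, 0.3]
grip_width: 0.0
clock: 35.42
position: [0.5718, -0.3284, 0.0053]
tool_rot: [-1.679, 1.571, -1.743]
force: [-1.6, -0.3, 0.8]
grip_width: 0.0001
clock: 35.67
position: [0.5718, -0.3291, 0.0053]
tool_rot: [1.855, 1.57, 1.791]
force: [-0.5, 4.2, 2.1]
grip_width: -0.0002
```

```bash
python3 -m pendant '[[0,6,0,0],[-40,0,0,0],[0,-29,-22,0],[0,-29,-23,0],[0,0,0,0],[0,0,0,0]]' -0.3; python3 - <<'E'
from h import *
f=grab_frame("wrist"); save(f,"w18"); print(go([.524,-.378,.004],np.radians(86.2)), bot.observe()["grip_width"])
E
```

```text
clock: 36.42
position: [0.5238, -0.3785, 0.0453]
tool_rot: [0.364, 1.57, 0.299]
force: [-0.1, 0.3, 0.1]
grip_width: 0.0298
(array([41.2,  0. , -0.2]), np.float64(86.36), np.float64(0.1623183810601908), np.float64(2.26)) 0.02984717424766395
```

View pics/w18.png

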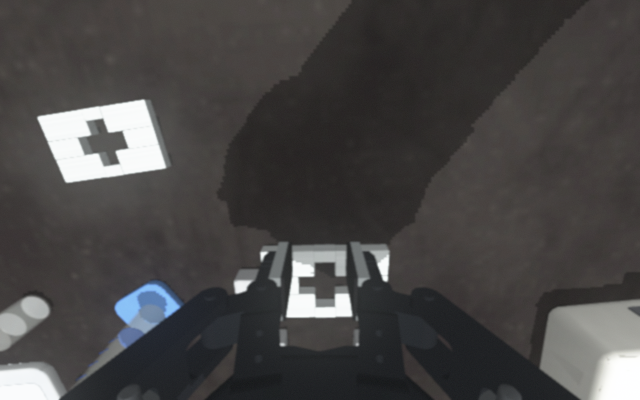

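```bash
python3 - <<'E'
from h import *
f=grab_frame("wrist"); e=ray(f,320,244.5,.01); s=bot.observe(); print(e, Rt(s).T@(e-s["position"])*1000)
a=ray(f,388,244.5,.01);b=ray(f,262,247,.01);print(a,b,Rt(s).T@(a-s["position"])*1000,Rt(s).T@(b-s["position"])*1000)
E
```

```text
[ 0.53505867 -0.37751903  0.01      ] [35.22123826  1.01704089 10.74701872]
[ 0.53800646 -0.33085548  0.01      ] [ 0.53445442 -0.41755735  0.01      ] [35.23577559 47.77359696 10.74856714] [ 35.20934255 -38.97979164  12.66687737]
```

```bash
python3 -m pendant '[[0,1,-8,0],[25,0,0,0],[15,0,0,0],[0,0,0,0]]'; python3 -m pendant '[[0,0,7,0],[0,0,7,0],[0,0,6,0],[0,0,0,0]]'; python3 -m pendant '[[0,0,2,0],[0,0,0,0]]'; python3 -m pendant '[[0,0,2,0],[0,0,0,0]]';python3 - <<'E'
from h import *
f=grab_frame("wrist"); save(f,"w19"); 
E
```

```text
clock: 37.02
position: [0.5149, -0.3767, 0.0043]
tool_rot: [2.687, 1.569, 2.623]
force: [-0.1, 0.0, 0.4]
grip_width: 0.0298
clock: 37.52
position: [0.5362, -0.3784, 0.0055]
tool_rot: [-0.326, 1.57, -0.39]
force: [-0.1, 0.3, -0.0]
grip_width: 0.03
clock: 37.78
position: [0.5375, -0.3786, 0.0053]
tool_rot: [-0.333, 1.571, -0.397]
force: [0.0, -0.1, 0.4]
grip_width: 0.0301
clock: 38.02
position: [0.5396, -0.3787, 0.0053]
tool_rot: [-0.203, 1.571, -0.267]
force: [0.9, 0.2, 0.1]
grip_width: 0.0298
```

View pics/w19.png

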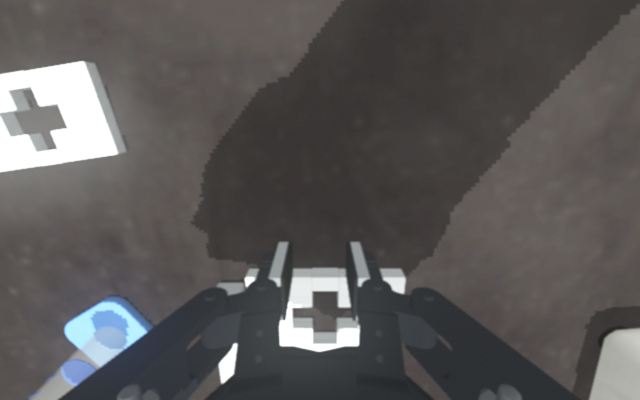

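```bash
python3 -m pendant '[[0,0,4,0],[0,0,2,0],[0,0,0,0]]'; python3 -m pendant '[[0,0,2,0],[0,0,0,0]]'; python3 -m pendant '[[0,0,1.5,0],[0,0,0,0]]';python3 -m pendant '[[0,0,1.5,0],[0,0,0,0]]'
```

```text
clock: 38.45
position: [0.5458, -0.3791, 0.0053]
tool_rot: [-0.383, 1.571, -0.448]
force: [-0.5, 0.3, 0.4]
grip_width: 0.0299
clock: 38.7
position: [0.5477, -0.3792, 0.0053]
tool_rot: [-0.136, 1.571, -0.2]
force: [-0.4, 0.4, -0.6]
grip_width: 0.03
clock: 38.95
position: [0.5491, -0.3794, 0.0053]
tool_rot: [-0.539, 1.571, -0.604]
force: [-0.3, 0.6, -0.4]
grip_width: 0.0301
clock: 39.2
position: [0.5495, -0.3794, 0.0052]
tool_rot: [2.868, 1.569, 2.804]
force: [-6.2, 1.6, 3.7]
grip_width: 0.03
```

```bash
python3 -m pendant '[[0,0,1,0],[0,0,0,0]]'; python3 -m pendant '[[0,0,-10,0],[-40,0,0,0],[0,34,25,0],[0,34,25,0],[0,0,0,0],[0,0,0,0]]' -1; python3 - <<'E'
from h import *
f=grab_frame("wrist"); save(f,"w20"); print(go([.593,-.314,.006],np.radians(86.2)), bot.observe()["grip_width"])
E
```

```text
clock: 39.45
position: [0.5496, -0.3795, 0.0051]
tool_rot: [2.874, 1.567, 2.808]
force: [-11.1, 2.5, 6.7]
grip_width: 0.0297
clock: 40.2
position: [0.5953, -0.3147, 0.0453]
tool_rot: [-1.797, 1.57, -1.862]
force: [0.6, -1.0, 0.4]
grip_width: 0.0001
(array([39.4,  1.2, -2.1]), np.float64(86.26), np.float64(0.05535581302413876), np.float64(2.13)) -0.00013821054358187845
```

View pics/w20.png

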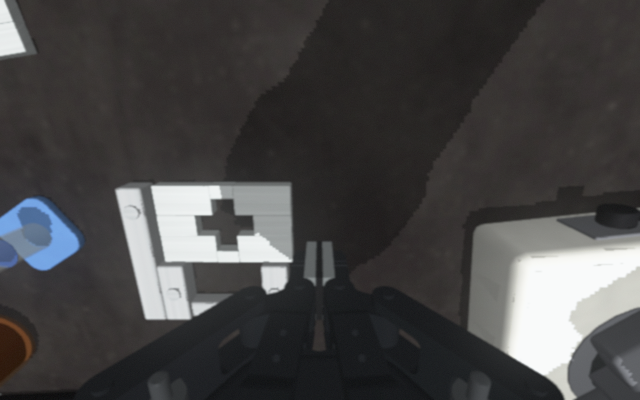

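```bash
python3 -m pendant '[[20,0,-2,0],[20,0,0,0],[0,0,0,0]]'; python3 -m pendant '[[0,-6,0,0],[0,-5,0,0],[0,-2,0,0],[0,0,0,0]]'; python3 -m pendant '[[0,-2,0,0],[0,0,0,0]]';python3 -m pendant '[[0,-1.5,0,0],[0,0,0,0]]'
```

```text
clock: 40.62
position: [0.5922, -0.3138, 0.0028]
tool_rot: [2.797, 1.567, 2.732]
force: [-0.7, -0.1, 0.3]
grip_width: 0.0001
clock: 41.12
position: [0.593, -0.3273, 0.0056]
tool_rot: [-0.365, 1.57, -0.43]
force: [-0.0, -0.6, 0.4]
grip_width: 0.0
clock: 41.38
position: [0.5928, -0.3291, 0.0054]
tool_rot: [-0.765, 1.571, -0.829]
force: [0.5, 0.5, -0.3]
grip_width: -0.0001
clock: 41.62
position: [0.5928, -0.3304, 0.0053]
tool_rot: [1.272, 1.571, 1.208]
force: [1.2, 1.5, 0.7]
grip_width: -0.0002
```

```bash
python3 -m pendant '[[0,-1,0,0],[0,0,0,0]]'; python3 -m pendant '[[0,-1,0,0],[0,0,0,0]]'; python3 -m pendant '[[0,8,0,0],[-55,0,0,0],[-55,0,0,0],[-55,0,0,0],[0,0,0,10],[0,0,0,10],[0,0,0,10],[0,0,0,10],[0,0,0,10],[0,0,0,0]]' 1;python3 -m pendant '[[0,0,0,10],[0,0,0,10],[0,0,0,10],[0,0,0,10],[0,0,0,0]]' 1; python3 - <<'E'
from h import *
f=grab_frame("wrist"); save(f,"w21"); print(go([.588,-.38,.2],np.radians(-4)), bot.observe()["grip_width"])
E
```

```text
clock: 41.88
position: [0.5928, -0.3305, 0.0053]
tool_rot: [1.785, 1.569, 1.722]
force: [0.2, 5.7, 2.2]
grip_width: 0.0
clock: 42.12
position: [0.5928, -0.3307, 0.0052]
tool_rot: [1.836, 1.568, 1.772]
force: [-0.8, 10.8, 5.4]
grip_width: -0.0
clock: 43.38
position: [0.593, -0.3246, 0.1702]
tool_rot: [-1.289, 1.57, -2.225]
force: [0.5, 0.4, -0.4]
grip_width: 0.0854
clock: 44.0
position: [0.593, -0.3246, 0.1701]
tool_rot: [-1.045, 1.57, -2.676]
force: [0.4, 0.4, -0.0]
grip_width: 0.0854
(array([-29.8,  -1.8,  55.6]), np.float64(-3.3), np.float64(0.7047175966213424), np.float64(0.8)) 0.08539104281265597
```

View pics/w21.png

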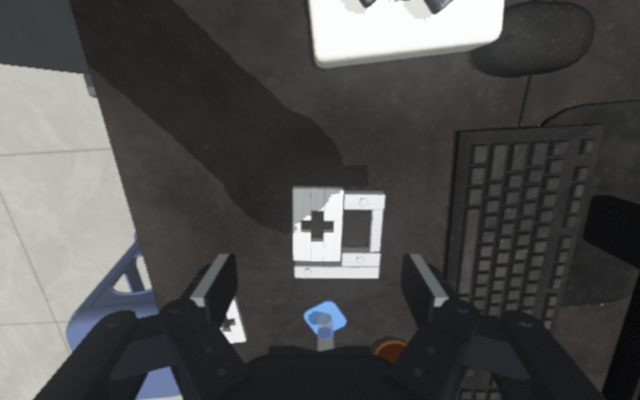

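```bash
python3 - <<'E'
from h import *
f=grab_frame("wrist"); crop(f,"w21c",280,395,175,285,6.5)
E
```

```text
(no output)
```

View pics/w21c.png

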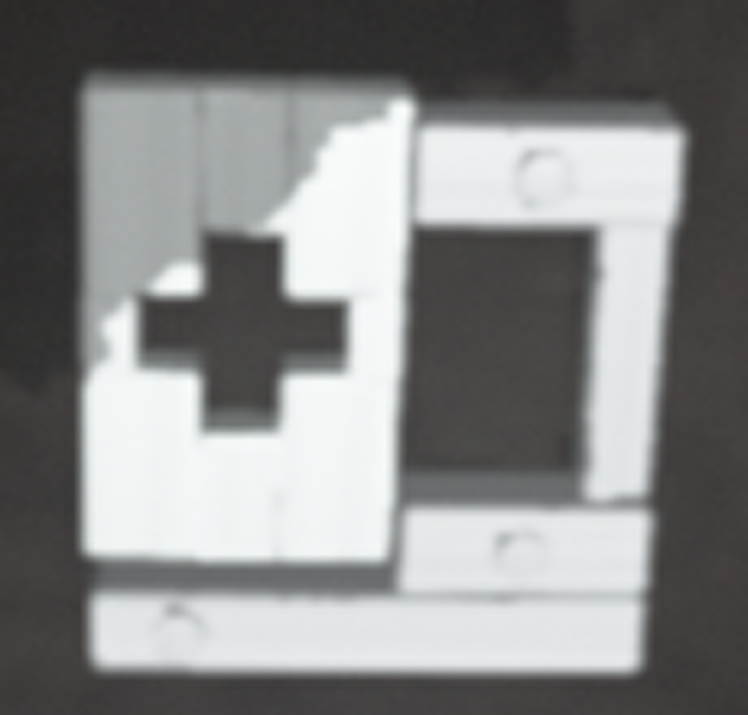

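```bash
python3 - <<'E'
from h import *
f=grab_frame("wrist")
P=lambda x,y,z: ray(f,280+x/6.5-.42,175+y/6.5-.42,z)[:2]
print("wall gap",P(240,561,.01),P(240,596,.016))
print("lug2",P(394,530,.01),P(401,530,.016)); print("lug1",P(411,170,.01),P(416,170,.016))
# hole ends
for n,(a,b) in dict(x=((134,330),(348,330)),y=((245,233),(242,420))).items():
    p,q=P(*a,.01),P(*b,.01); print(n,(p+q)/2,np.linalg.norm(p-q),np.degrees(np.arctan2(*(q-p)[::-1])))
c=[P(*p,.01) for p in ((82,90),(411,95),(82,560),(390,560))]; print(np.mean(c,0),c)
for i,j in ((0,1),(2,3),(2,0),(3,1)): d=c[j]-c[i]; print(np.linalg.norm(d),np.degrees(np.arctan2(d[1],d[0])))
E
```

```text
wall gap [ 0.58447989 -0.42212745] [ 0.58430477 -0.42578653]
lug2 [ 0.61301143 -0.41730937] [ 0.61395663 -0.41391887]
lug1 [ 0.61827218 -0.34783663] [ 0.61869672 -0.3458023 ]
x [ 0.58742998 -0.37592587] 0.03772615464379692 -3.295125483588832
y [ 0.58788651 -0.37559002] 0.035845780112777774 -94.24592518801046
[ 0.58736787 -0.37714266] [array([ 0.56326922, -0.33037417]), array([ 0.6186863 , -0.33444407]), array([ 0.55545082, -0.42024512]), array([ 0.61206515, -0.42350727])]
0.055566325983237116 -4.200335847887761
0.05670823240828668 -3.297771684861539
0.0902103964686129 85.02802342235739
0.08930897958435403 85.74832978858244
```

```bash
python3 - <<'E'
from h import *
f=grab_frame("wrist")
P=lambda x,y,z: ray(f,280+x/6.5-.42,175+y/6.5-.42,z)[:2]
ey=np.array([.065,.998]); o=P(240,596,.016)
for n,p in dict(wallback=(240,671),lug2=(500,506),wall_r=(500,596),lug1a=(500,127),lug1b=(500,226)).items(): print(n,(P(*p,.016)-o)@ey)
print("plate",(P(240,561,.01)-o)@ey,(P(240,91,.01)-o)@ey,(P(240,78,.0)-o)@ey)
f=grab_frame("top"); crop(f,"t21",350,440,140,215,8)
E
```

```text
wallback -0.015833985128366236
lug2 0.018692587096362102
wall_r 0.00029408639386060265
lug1a 0.08969938127802138
lug1b 0.0720929344883159
plate 0.003665339092766098 0.09389899169431665 0.09329946646310615
```

View pics/t21.png

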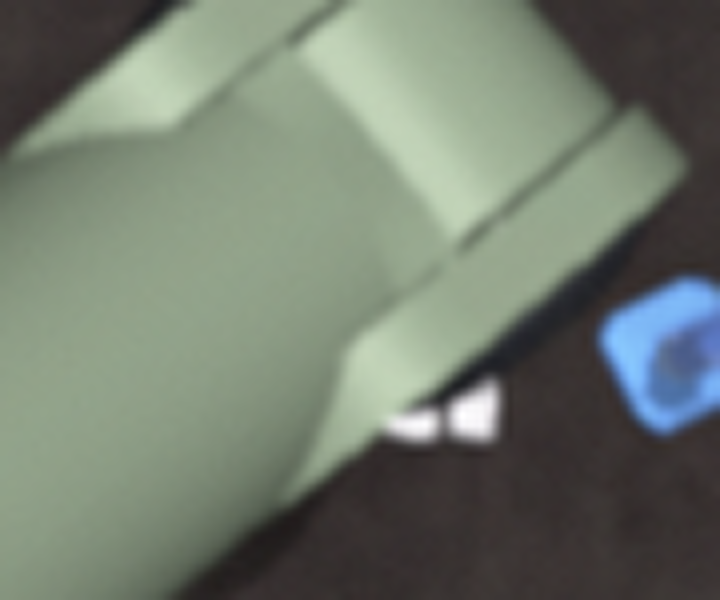

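```bash
python3 -m pendant '[[0,-5,-18,0.7],[45,0,0,0],[45,0,0,0],[40,0,0,0],[0,0,0,0],[0,0,0,0]]' -0.67; python3 - <<'E'
from h import *
f=grab_frame("wrist"); save(f,"w22"); print(go([.589,-.306,.005],np.radians(-4)), bot.observe()["grip_width"])
E
```

```text
clock: 45.0
position: [0.5898, -0.3064, 0.042]
tool_rot: [1.103, 1.569, -0.544]
force: [1.1, -0.5, -0.5]
grip_width: 0.0142
(array([37.3, -1.2, -0.5]), np.float64(-4.36), np.float64(-0.3615416969164267), np.float64(0.85)) 0.01424509956831289
```

View pics/w22.png

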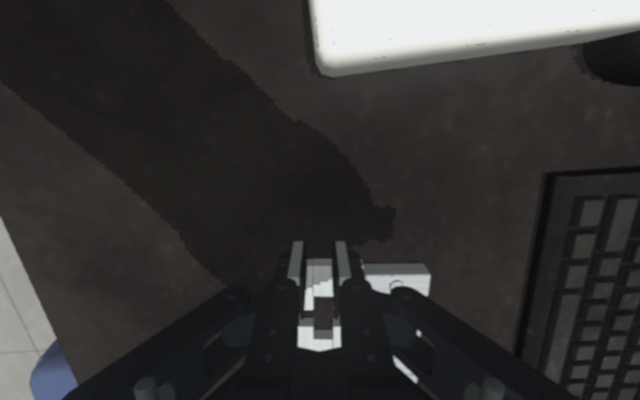

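```bash
python3 -m pendant '[[0,-5,0,0],[20,0,0,0],[17,0,0,0],[0,0,0,0]]'; python3 -m pendant '[[0,0,4,0],[0,0,2,0],[0,0,0,0]]'; python3 -m pendant '[[0,0,2,0],[0,0,0,0]]'; python3 -m pendant '[[0,0,2,0],[0,0,0,0]]';  python3 -m pendant '[[0,0,2,0],[0,0,0,0]]'
```

```text
clock: 45.55
position: [0.5838, -0.3057, 0.0017]
tool_rot: [-1.899, 1.569, 2.737]
force: [0.2, -0.6, 0.1]
grip_width: 0.0138
clock: 45.92
position: [0.5838, -0.3122, 0.0034]
tool_rot: [0.69, 1.571, -0.958]
force: [-0.5, -0.1, 0.4]
grip_width: 0.014
clock: 46.18
position: [0.5837, -0.314, 0.0034]
tool_rot: [0.755, 1.571, -0.892]
force: [-0.5, 0.0, 0.3]
grip_width: 0.0139
clock: 46.42
position: [0.5835, -0.3161, 0.0033]
tool_rot: [-0.047, 1.571, -1.694]
force: [-0.7, -0.4, -0.8]
grip_width: 0.0143
clock: 46.68
position: [0.5833, -0.3181, 0.0033]
tool_rot: [0.185, 1.571, -1.463]
force: [-0.2, -0.5, 0.0]
grip_width: 0.0142
```

```bash
for i in 1; do python3 -m pendant '[[0,0,1.5,0],[0,0,0,0]]'; done; python3 -m pendant '[[0,0,1.5,0],[0,0,0,0]]'; python3 -m pendant '[[0,0,1.5,0],[0,0,0,0]]'; python3 -m pendant '[[0,0,1.5,0],[0,0,0,0]]'
```

```text
clock: 46.92
position: [0.5832, -0.3195, 0.0033]
tool_rot: [0.249, 1.571, -1.398]
force: [-1.2, -1.0, -1.0]
grip_width: 0.0139
clock: 47.18
position: [0.5831, -0.321, 0.0033]
tool_rot: [0.079, 1.571, -1.568]
force: [0.3, 0.2, -1.0]
grip_width: 0.0146
clock: 47.42
position: [0.583, -0.3225, 0.0033]
tool_rot: [-0.067, 1.571, -1.715]
force: [-0.9, -0.5, -0.6]
grip_width: 0.014
clock: 47.68
position: [0.5829, -0.324, 0.0033]
tool_rot: [0.239, 1.571, -1.409]
force: [-0.2, 0.1, -0.2]
grip_width: 0.0144
```

```bash
python3 - <<'E'
from h import *
f=grab_frame("wrist"); save(f,"w23")
E
python3 -m pendant '[[0,0,1.5,0],[0,0,0,0]]'; python3 -m pendant '[[0,0,1.5,0],[0,0,0,0]]'
```

```text
clock: 47.98
position: [0.5828, -0.3251, 0.0033]
tool_rot: [-2.74, 1.57, 1.896]
force: [-0.1, 2.6, 0.3]
grip_width: 0.0135
clock: 48.22
position: [0.5828, -0.3253, 0.0032]
tool_rot: [-2.854, 1.568, 1.783]
force: [-1.3, 10.5, 4.8]
grip_width: 0.014
```

View pics/w23.png

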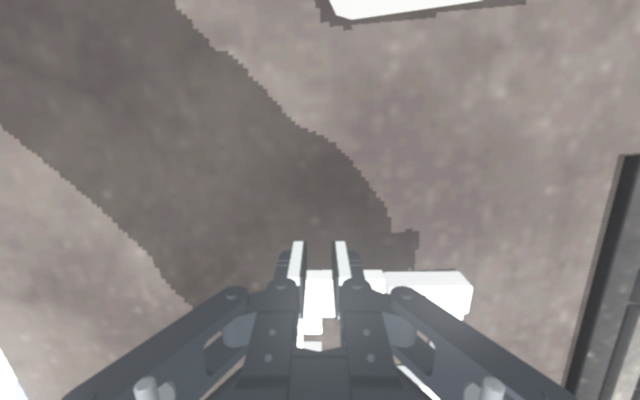

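```bash
python3 -m pendant '[[0,0,-8,0],[-55,0,0,0],[-55,0,0,0],[-55,0,0,0],[0,5,8,0],[0,0,0,0],[0,0,0,0]]'; python3 - <<'E'
from h import *
f=grab_frame("wrist"); save(f,"w24"); crop(f,"w24c",280,395,175,285,6.5); print(go([.588,-.38,.2],np.radians(-4)))
E
```

```text
clock: 49.1
position: [0.5871, -0.3267, 0.1669]
tool_rot: [-1.891, 1.569, 2.745]
force: [0.9, -0.1, 0.2]
grip_width: 0.0145
(array([-33. ,   4.9,  53. ]), np.float64(-4.39), np.float64(-0.3921917959325501), np.float64(0.8))
```

View pics/w24c.png

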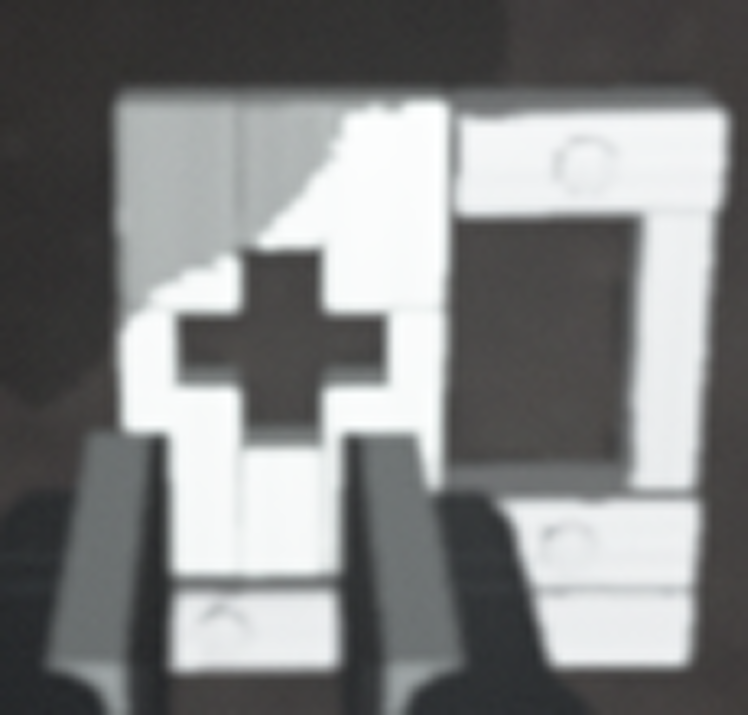

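```bash
python3 - <<'E'
from h import *
f=grab_frame("wrist")
P=lambda x,y,z: ray(f,280+x/6.5-.42,175+y/6.5-.42,z)[:2]
ex=np.array([.9976,-.0698]);ey=np.array([.0698,.9976])
print("wall gap",(P(250,577,.01)-P(250,592,.016))@ey)
print("lug1",(P(459,170,.016)-P(448,170,.01))@ex, P(459,170,.016),P(448,170,.01))
print("edge angle",np.degrees(np.arctan2(*(P(448,110,.01)-P(441,480,.01))[::-1])), P(441,480,.01))
E
```

```text
wall gap -0.0005582528986164922
lug1 0.0011902183676426744 [ 0.61908802 -0.34774816] [ 0.61775806 -0.34970442]
edge angle 86.4749274353269 [ 0.61395338 -0.40834044]
```

```bash
python3 - <<'E'
from h import *
print(go([.533,-.376,.004],np.radians(-4)))
E
python3 -m pendant '[[0,-25,26,-0.4],[0,-25.5,26,0],[0,0,0,0],[0,0,0,0]]' -1; python3 - <<'E'
from h import *
f=grab_frame("wrist"); save(f,"w25"); print(go([.533,-.376,.004],np.radians(-4)))
E
```

```text
(array([163.3, -50.1,  53.2]), np.float64(-4.39), np.float64(-0.39272217572073637), np.float64(0.8))
clock: 49.7
position: [0.5339, -0.3749, 0.1679]
tool_rot: [-2.758, 1.57, 1.885]
force: [0.4, 0.9, -0.4]
grip_width: 0.0002
(array([163.9,  -1. ,   1.6]), np.float64(-3.93), np.float64(0.07218059164245873), np.float64(0.92))
```

View pics/w25.png

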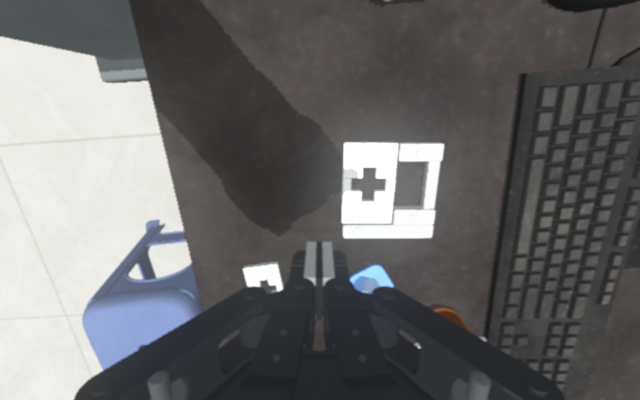

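```bash
python3 -m pendant '[[55,0,0,0],[55,0,0,0],[40,0,0,0],[12,0,0,0],[0,0,0,0]]'; python3 -m pendant '[[0,4,0,0],[0,3,0,0],[0,0,0,0]]'; python3 -m pendant '[[0,2,0,0],[0,0,0,0]]'; python3 -m pendant '[[0,2,0,0],[0,0,0,0]]'; python3 -m pendant '[[0,2,0,0],[0,0,0,0]]'
```

```text
clock: 50.38
position: [0.5338, -0.3753, 0.0066]
tool_rot: [-1.108, 1.571, -2.748]
force: [-0.9, -0.3, 0.6]
grip_width: -0.0002
clock: 50.75
position: [0.5412, -0.3759, 0.007]
tool_rot: [1.197, 1.57, -0.443]
force: [-0.5, -0.5, 0.1]
grip_width: -0.0001
clock: 51.0
position: [0.5426, -0.376, 0.0064]
tool_rot: [1.253, 1.571, -0.388]
force: [0.3, -1.2, -0.8]
grip_width: -0.0002
clock: 51.25
position: [0.5446, -0.3762, 0.0063]
tool_rot: [0.037, 1.571, -1.604]
force: [0.8, 0.6, -0.2]
grip_width: 0.0003
clock: 51.5
position: [0.5466, -0.3763, 0.0063]
tool_rot: [0.936, 1.571, -0.705]
force: [-0.1, 0.4, 0.4]
grip_width: 0.0001
```

```bash
python3 -m pendant '[[0,2,0,0],[0,0,0,0]]'; python3 -m pendant '[[0,2,0,0],[0,0,0,0]]'; python3 -m pendant '[[0,1,0,0],[0,0,0,0]]'; python3 -m pendant '[[0,1,0,0],[0,0,0,0]]'
```

```text
clock: 51.75
position: [0.5487, -0.3764, 0.0063]
tool_rot: [1.299, 1.571, -0.341]
force: [-0.5, -0.3, 1.0]
grip_width: 0.0002
clock: 52.0
position: [0.5506, -0.3766, 0.0063]
tool_rot: [1.0, 1.571, -0.64]
force: [0.0, 0.5, -0.3]
grip_width: 0.0003
clock: 52.25
position: [0.5515, -0.3766, 0.0063]
tool_rot: [1.193, 1.571, -0.448]
force: [-0.2, 0.5, -1.0]
grip_width: -0.0
clock: 52.5
position: [0.5526, -0.3767, 0.0063]
tool_rot: [0.813, 1.571, -0.827]
force: [-0.7, -0.3, 0.1]
grip_width: 0.0
```

```bash
python3 -m pendant '[[0,1,0,0],[0,0,0,0]]'; python3 -m pendant '[[0,1,0,0],[0,0,0,0]]'; python3 -m pendant '[[0,1,0,0],[0,0,0,0]]';  python3 - <<'E'
from h import *
f=grab_frame("wrist"); save(f,"w26")
E
```

```text
clock: 52.75
position: [0.5535, -0.3768, 0.0063]
tool_rot: [-0.459, 1.571, -2.099]
force: [0.4, 1.1, 0.4]
grip_width: 0.0004
clock: 53.0
position: [0.5539, -0.3771, 0.0062]
tool_rot: [-1.315, 1.57, -2.956]
force: [-4.5, -1.5, 2.0]
grip_width: 0.0003
clock: 53.25
position: [0.5541, -0.3771, 0.0062]
tool_rot: [-1.739, 1.569, 2.904]
force: [-10.4, -0.3, 5.0]
grip_width: -0.0001
```

View pics/w26.png

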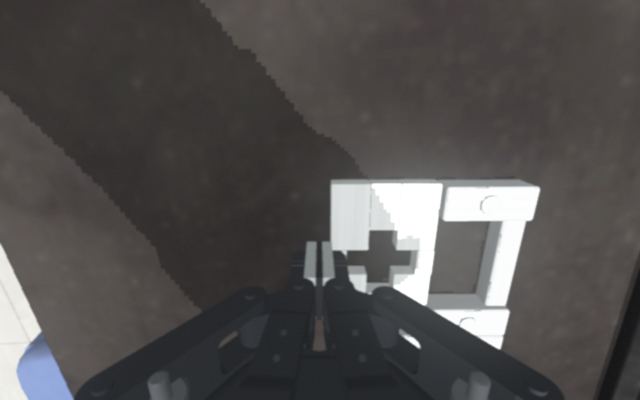

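```bash
python3 -m pendant '[[0,-8,0,0],[-55,0,0,0],[-55,0,0,0],[-50,0,0,0],[0,20,-20,0],[0,20,-20,0],[0,0,0,0],[0,0,0,0]]' ; python3 -m pendant '[[0,0,0,0],[0,0,0,0],[0,0,0,0]]' 1; python3 - <<'E'
from h import *
f=grab_frame("wrist"); save(f,"w27"); crop(f,"w27c",280,395,155,265,6.5); print(go([.588,-.38,.02],np.radians(-4)))
E
```

```text
clock: 54.3
position: [0.5897, -0.3396, 0.1663]
tool_rot: [0.243, 1.571, -1.398]
force: [0.2, 0.2, 0.5]
grip_width: -0.0001
clock: 54.68
position: [0.5899, -0.3395, 0.1663]
tool_rot: [-1.76, 1.571, 2.882]
force: [-0.2, -0.3, -0.1]
grip_width: 0.0546
(array([146.4,   0.8,  40.6]), np.float64(-4.0), np.float64(-0.0035218800392432495), np.float64(0.82))
```

View pics/w27c.png

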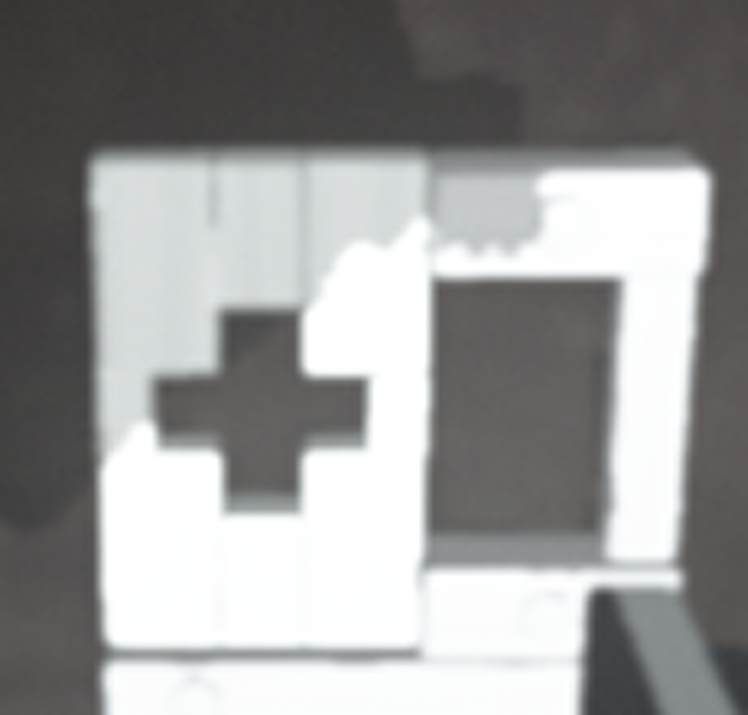

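```bash
python3 - <<'E'
from h import *
f=grab_frame("wrist")
P=lambda x,y,z: ray(f,280+x/6.5-.42,155+y/6.5-.42,z)[:2]
c=P(261.5,413,.01); print("hole",c,np.linalg.norm(P(155,413,.01)-P(368,413,.01)),np.linalg.norm(P(261,312,.01)-P(261,515,.01)))
d=P(368,413,.01)-P(155,413,.01); print(np.degrees(np.arctan2(d[1],d[0])))
print("wall gap",(P(250,650,.01)-P(250,662,.016)), "lug2",P(426,610,.016)-P(423,610,.01),"lug1",P(437,230,.016)-P(430,230,.01))
print("nest from corner", P(426,662,.016)+np.array([-.028*.9976+.045*.0698,.028*.0698+.045*.9976]))
print(go([*c,.0],np.radians(-4)))
t=grab_frame("top"); save(t,"t27")
E
```

```text
hole [ 0.58815408 -0.38037278] 0.03674335622746892 0.037800201210512314
-3.9859897230262487
wall gap [-8.26410916e-05 -9.97323937e-04] lug2 [0.0001426 0.0032331] lug1 [0.00067809 0.0017635 ]
nest from corner [ 0.58932838 -0.38055705]
(array([166.3,   1. ,  41. ]), np.float64(-4.0), np.float64(0.0010242040281078287), np.float64(0.82))
```

View pics/w27.png

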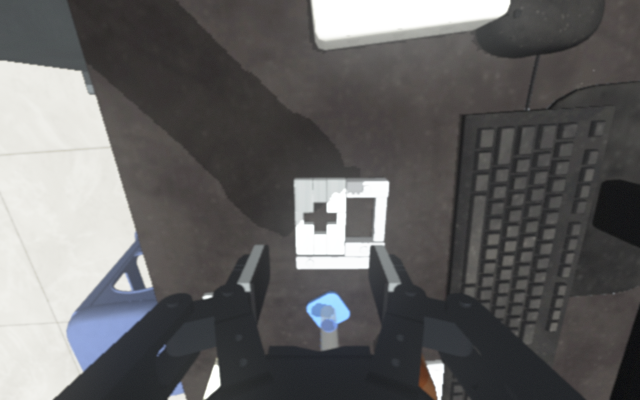

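```bash
python3 -m pendant '[[0,1,41,0],[50,0,0,0],[50,0,0,0],[35,0,0,0],[15,0,0,0],[0,0,0,0]]' 0.69 60; python3 - <<'E'
from h import *
f=grab_frame("wrist"); save(f,"w28"); print(go([.5882,-.3804,.0],np.radians(-4)), bot.observe()["grip_width"])
E
```

```text
clock: 55.58
position: [0.5882, -0.3803, 0.0162]
tool_rot: [-1.583, 1.57, 3.06]
force: [-0.1, -0.1, 0.7]
grip_width: 0.0724
(array([17.3, -0.4, -0.3]), np.float64(-3.99), np.float64(0.012306522151822924), np.float64(0.93)) 0.07225201301006268
```

View pics/w28.png

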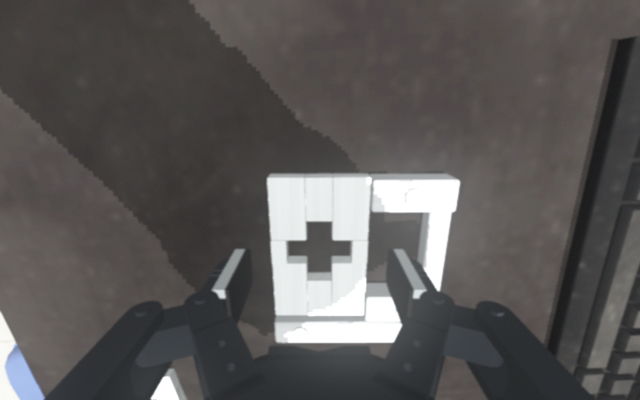

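```bash
python3 -m pendant '[[8,0,0,0],[0,0,0,0]]'; python3 -m pendant '[[5,0,0,0],[2.5,0,0,0],[0,0,0,0]]';  python3 -m pendant '[[0,0,0,0],[0,0,0,0],[0,0,0,0],[0,0,0,0],[0,0,0,0]]' -1 60; python3 - <<'E'
from h import *
f=grab_frame("wrist"); save(f,"w29"); print(go([.5882,-.3804,.0],np.radians(-4)), bot.observe()["grip_width"])
E
```

```text
clock: 55.88
position: [0.5885, -0.3801, 0.0085]
tool_rot: [1.728, 1.57, 0.088]
force: [-0.1, -0.1, 0.8]
grip_width: 0.0719
clock: 56.25
position: [0.5882, -0.3801, 0.0006]
tool_rot: [-1.987, 1.57, 2.656]
force: [-0.3, -0.3, -0.7]
grip_width: 0.0723
clock: 56.88
position: [0.5883, -0.3803, 0.0014]
tool_rot: [1.652, 1.571, 0.011]
force: [-2.9, 1.7, 7.7]
grip_width: 0.0536
(array([ 1.4, -0.1,  0.1]), np.float64(-3.98), np.float64(0.01676109076757579), np.float64(0.94)) 0.05354820553450603
```

View pics/w29.png

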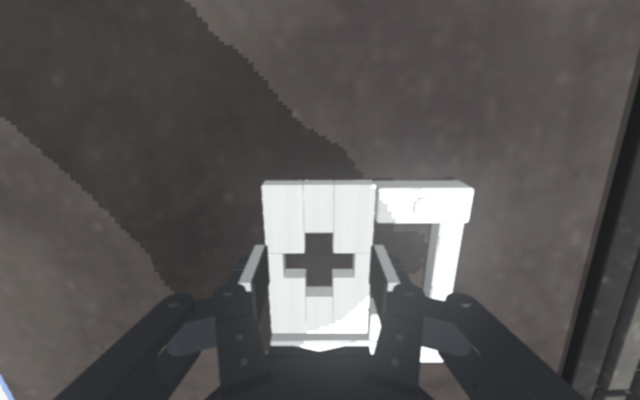

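```bash
python3 -m pendant '[[-10,0,0,0],[-20,0,0,0],[-30,0,0,0],[0,0,0,0]]'; python3 - <<'E'
from h import *
f=grab_frame("wrist"); save(f,"w30"); print(go([.6670,-.1328,.3],np.radians(37)), bot.observe()["grip_width"],bot.observe()["position"])
crop(f,"w30c",240,400,160,360,4)
E
```

```text
clock: 57.42
position: [0.5895, -0.3812, 0.0644]
tool_rot: [1.079, 1.566, -0.561]
force: [-0.1, -0.5, -1.6]
grip_width: 0.0536
(array([-237.3,   61.2, -252.4]), np.float64(-3.98), np.float64(-40.97956378596547), np.float64(0.91)) 0.053752322055928475 [ 0.58898247 -0.38056573  0.0627454 ]
```

View pics/w30c.png

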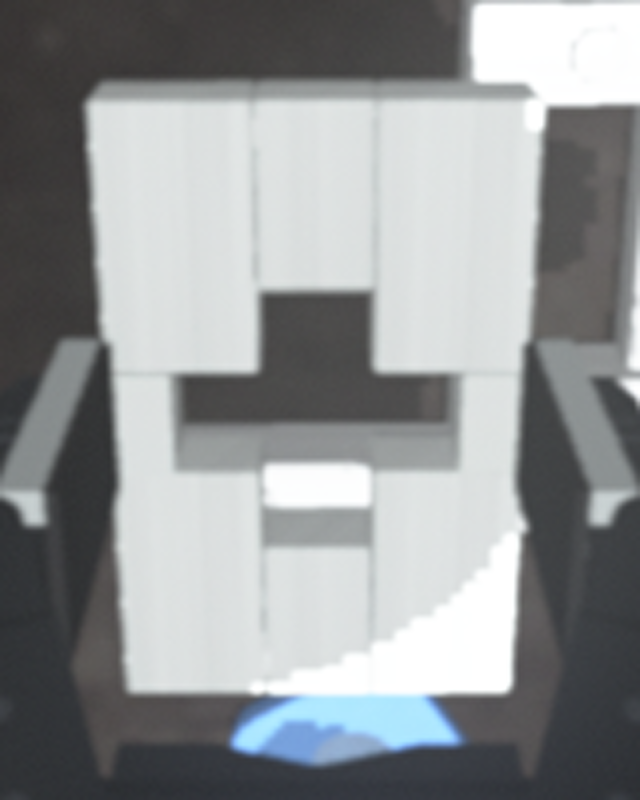

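```bash
python3 - <<'E'
from h import *
f=grab_frame("wrist"); s=bot.observe(); z=s["position"][2]+.0086
P=lambda x,y: ray(f,240+x/4-.4,160+y/4-.4,z)
pts=[(172,420),(462,420),(316,291),(317,546)]
W=[P(*p) for p in pts]; print(np.linalg.norm(W[0]-W[1]),np.linalg.norm(W[2]-W[3]))
for q in [(W[0]+W[1])/2,(W[2]+W[3])/2]: print((Rt(s).T@(q-s["position"])*1000).round(2))
c=[P(*p) for p in ((88,99),(542,99),(128,692),(512,692))]
print([np.linalg.norm(c[i]-c[j]).round(4) for i,j in ((0,1),(2,3),(0,2),(1,3))],(Rt(s).T@(np.mean(c,0)-s["position"])*1000).round(2))
d=c[1]-c[0]; print(np.degrees(np.arctan2(d[1],d[0]))); d=c[3]-c[2]; print(np.degrees(np.arctan2(d[1],d[0])))
E
```

```text
0.038768631934120945 0.038981732070048944
[-8.6   0.21  0.76]
[-8.6   0.14  1.31]
[np.float64(0.0551), np.float64(0.0562), np.float64(0.0899), np.float64(0.09)] [-8.6   0.32  1.23]
-3.9945420025989655
-4.1014917926982815
```

```bash
python3 -m pendant '[[-45,0,0,0],[-50,0,0,0],[-50,0,0,0],[-50,0,0,0],[-40,0,0,0],[0,12,-50,0],[0,12,-50,0],[0,12,-50,0],[0,12,-50,0],[0,13,-51,0],[0,0,0,0],[0,0,0,0]]'; python3 -m pendant '[[0,0,0,-10],[0,0,0,-10],[0,0,0,-10],[0,0,0,-10],[0,0,0,-1],[0,0,0,0],[0,0,0,0]]'; python3 - <<'E'
from h import *
f=grab_frame("wrist"); save(f,"w31"); print(go([.6661,-.1320,.255],np.radians(37)), bot.observe()["grip_width"],bot.observe()["position"])
E
```

```text
clock: 59.02
position: [0.6662, -0.1344, 0.2954]
tool_rot: [-1.048, 1.57, -2.689]
force: [-0.1, -0.3, -1.0]
grip_width: 0.0535
clock: 59.9
position: [0.6665, -0.1343, 0.2957]
tool_rot: [-1.631, 1.57, -2.559]
force: [-0.8, -0.2, -0.8]
grip_width: 0.0535
(array([40.7,  1. , -2. ]), np.float64(36.9), np.float64(-0.09945434962646581), np.float64(1.05)) 0.05365431675110108 [ 0.66651871 -0.13416621  0.29566663]
```

View pics/w31.png

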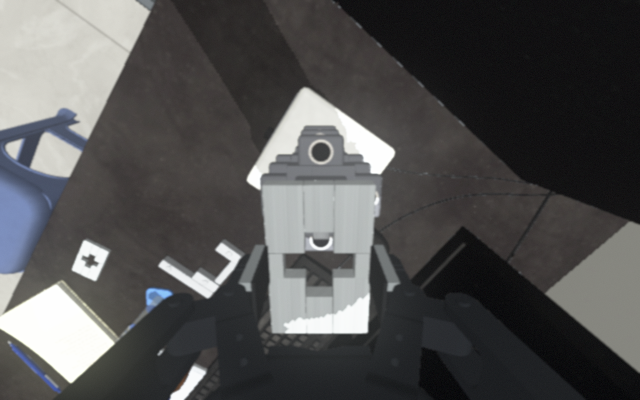

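```bash
python3 -m pendant '[[0,1,-2,0],[20,0,0,0],[16,0,0,0],[0,0,0,0],[0,0,0,0]]'; python3 - <<'E'
from h import *
f=grab_frame("wrist"); save(f,"w32"); crop(f,"w32c",250,390,130,350,3.6);print(go([.6661,-.1320,.2294],np.radians(37)))
E
```

```text
clock: 60.58
position: [0.6664, -0.132, 0.2603]
tool_rot: [0.427, 1.57, -0.498]
force: [0.7, -0.9, -1.1]
grip_width: 0.0533
(array([31.1, -0.3, -0.3]), np.float64(37.01), np.float64(0.006500451140170434), np.float64(1.06))
```

View pics/w32c.png

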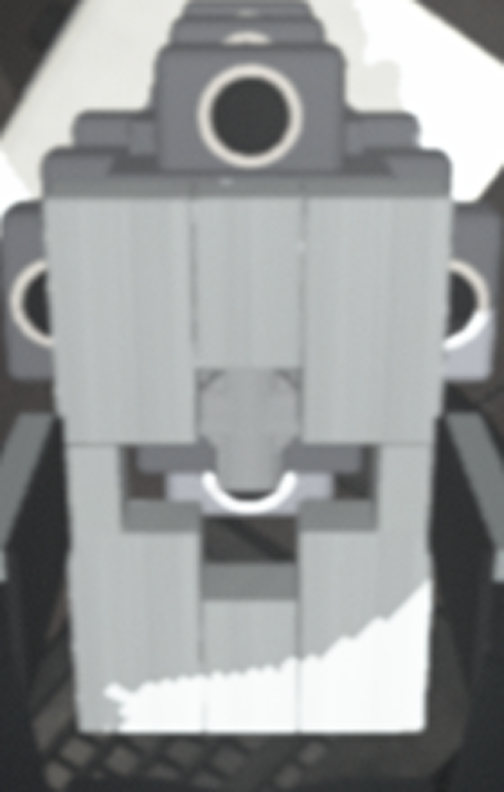

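```bash
python3 -m pendant '[[8,0,0,0],[7,0,0,0],[0,0,0,0]]'; python3 -m pendant '[[3,0,0,0],[0,0,0,0]]'; python3 -m pendant '[[3,0,0,0],[0,0,0,0]]'; python3 - <<'E'
from h import *
f=grab_frame("wrist"); save(f,"w33"); crop(f,"w33c",250,390,130,350,3.6);print(go([.6661,-.1320,.2294],np.radians(37)))
E
```

```text
clock: 61.0
position: [0.6659, -0.1317, 0.2441]
tool_rot: [-2.343, 1.57, 3.016]
force: [-0.2, -0.5, -0.8]
grip_width: 0.0531
clock: 61.25
position: [0.6662, -0.1319, 0.2417]
tool_rot: [-1.832, 1.571, -2.757]
force: [0.2, 0.3, -1.1]
grip_width: 0.0535
clock: 61.5
position: [0.6661, -0.1318, 0.2386]
tool_rot: [-2.366, 1.57, 2.993]
force: [-0.4, -0.1, -0.5]
grip_width: 0.0532
(array([ 9.3, -0.1,  0.1]), np.float64(37.01), np.float64(0.012975029469640164), np.float64(1.07))
```

View pics/w33c.png

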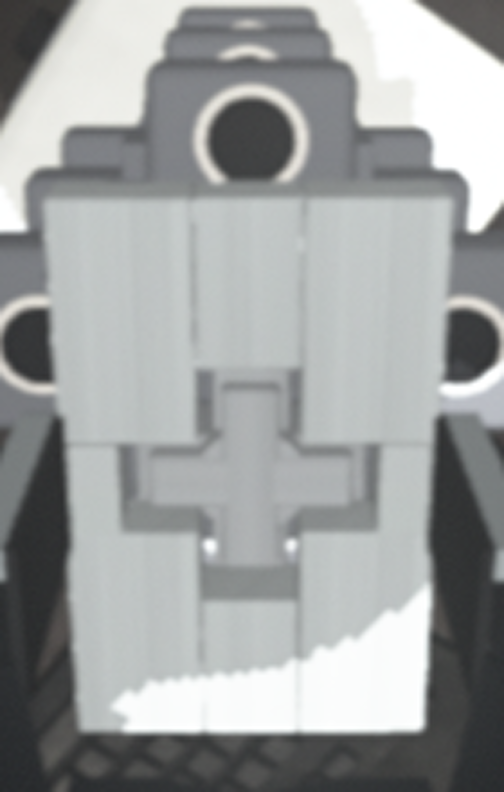

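Well aligned: the stub sits centred in the plate's hole. Continuing down.

```bash
python3 -m pendant '[[3,0,0,0],[0,0,0,0]]'; python3 -m pendant '[[3,0,0,0],[0,0,0,0]]'; python3 -m pendant '[[2,0,0,0],[0,0,0,0]]'; python3 -m pendant '[[1,0,0,0],[0,0,0,0]]'; python3 -m pendant '[[1,0,0,0],[0,0,0,0]]'
```

```text
clock: 61.8
position: [0.6661, -0.1318, 0.2355]
tool_rot: [-2.288, 1.57, 3.071]
force: [0.0, 0.5, -2.0]
grip_width: 0.0532
clock: 62.05
position: [0.6661, -0.1318, 0.2325]
tool_rot: [-2.216, 1.57, -3.141]
force: [-0.0, 0.2, -1.4]
grip_width: 0.0534
clock: 62.3
position: [0.6661, -0.1318, 0.2306]
tool_rot: [-2.385, 1.571, 2.974]
force: [0.7, 0.4, -1.0]
grip_width: 0.0534
clock: 62.55
position: [0.6662, -0.1319, 0.2298]
tool_rot: [-1.518, 1.571, -2.443]
force: [0.4, 0.1, -1.6]
grip_width: 0.0536
clock: 62.8
position: [0.6664, -0.132, 0.2294]
tool_rot: [0.851, 1.57, -0.074]
force: [-1.8, 1.1, 6.2]
grip_width: 0.0539
```

```bash
python3 -m pendant '[[0,0,0,0],[0,0,0,0],[0,0,0,0],[0,0,0,0]]' 1; python3 -m pendant '[[-40,0,0,0],[-45,0,0,0],[0,0,0,0],[0,0,0,0]]'; python3 - <<'E'
from h import *
f=grab_frame("wrist"); save(f,"w34"); crop(f,"w34c",250,390,110,280,4)
f=grab_frame("scene"); crop(f,"s34",290,420,110,260,4)
E
```

```text
clock: 63.3
position: [0.6662, -0.1319, 0.2288]
tool_rot: [-1.963, 1.571, -2.888]
force: [-0.2, 0.4, -0.8]
grip_width: 0.0854
clock: 63.8
position: [0.666, -0.1317, 0.3133]
tool_rot: [-2.891, 1.57, 2.467]
force: [0.3, -0.2, -1.5]
grip_width: 0.0854
```

View pics/w34c.png

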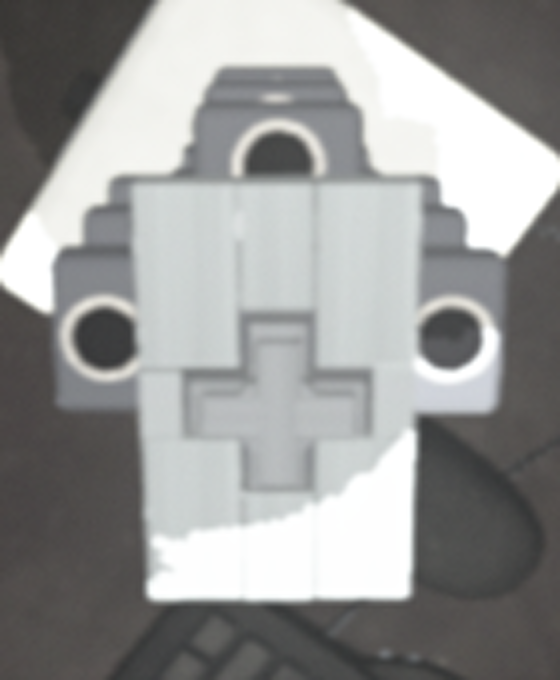

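View pics/s34.png

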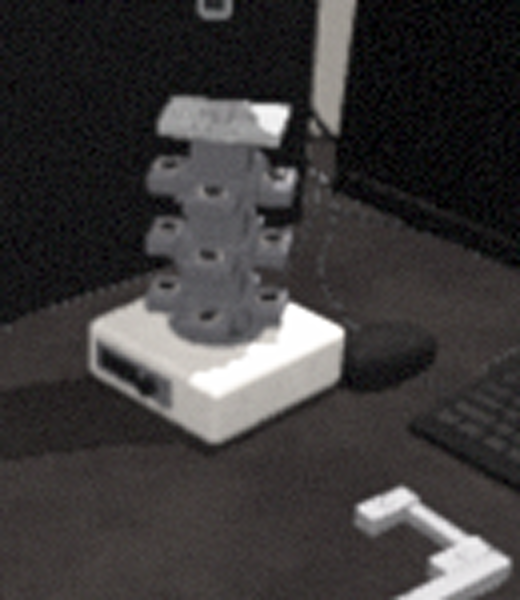

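```bash
python3 -m pendant '[[-30,0,0,0],[-30,0,0,0],[0,-30,-40,0],[0,-30,-40,0],[0,-30,-40,0],[0,0,0,0],[0,0,0,0]]'; python3 - <<'E'
from h import *
save(grab_frame("scene"),"s35"); f=grab_frame("top"); crop(f,"t35",170,480,110,270,2.5)
E
```

```text
clock: 64.78
position: [0.5225, -0.0899, 0.3737]
tool_rot: [1.118, 1.571, 0.193]
force: [-0.3, 1.0, -0.0]
grip_width: 0.0852
```

View pics/s35.png

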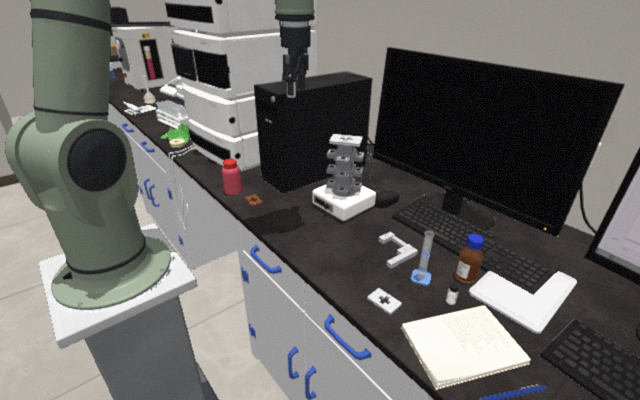

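View pics/t35.png

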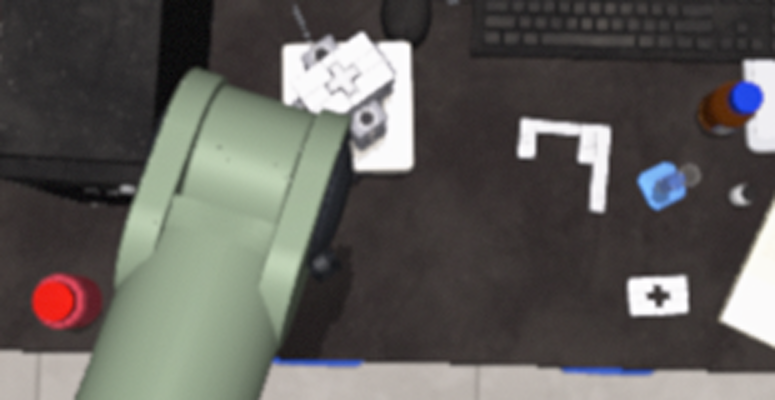

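Stack complete with the plate on it; the cylinder at (425,275) and the bottle at (231,178) in the scene view stand where they did.

```bash
python3 -c "
from workcell import job_done; print(job_done())"
```

```text
the job is handed in; nothing more can be done
None
```

The job is handed in at about 65 s: all three carriers are on the drive with the locking plate on top, and the measuring cylinder and red bottle stand where they did.

- **Carriers:** Each one went fully home. The axis and arm-hole circle of each measured right at its expected height: (0.666–0.667, −0.133) m, 41.4 mm radius, at 88, 140 and 192 mm.
- **Plate in the corner stop:**
  - After the first pass of pushes, a close picture showed the plate about 3.7 mm off the side wall. Contact there had already read 10 N; I did not establish why.
  - I pushed it again, first onto the wall (10 N) and then onto the lugs (10 N). A second picture then showed no gap at the wall and under 1 mm at the lugs, about as fine as the pictures measure.
- **Locking:** I gripped the plate from the stop and slid it over the top teeth. It met the collar at the expected height, with the tool at 0.2294 m and 6 N. The last pictures show it flat, with the teeth through the hole.

The highest wrist force in the readings was about 29 N, while seating the first carrier. Only the end of each move was read.

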